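Hook the shelf bracket into the empty slotted upright and latch it

ROBOT

A 7-joint arm with a two-finger parallel gripper is mounted at the origin on the work surface. World frame = base frame: x ahead of the robot, y to its left, z up, the work surface at z = 0. Lengths are in m, angles in rad, forces in N, time in s.
With the tool pointing down it reaches from about 0.4 to 0.85 m from the base axis. Payload 4.5 kg.
Tool frame: the origin (TCP) lies on the centre line of the jaws, within the pads' length; the fingertips stand 25 mm ahead of it and the grasp point (between the pads) lies 6 mm ahead of it; z points along the fingers, y is the direction in which the jaws open and shut (so a half turn about z gives the same grasp; the last joint's range is limited). The gripper opens to 88 mm and grips with 3 to 60 N. Pads are 18 mm wide; open, the fingers measure 123 mm over their backs; the gripper's body (75 mm by 187 mm) begins 45 mm behind the grasp point.
Start: joints at [-1.156, 0.689, -0.195, 1.565, 0.157, 0.902, -0.215], TCP at [0.232, 0.58, 0.241] pointing down, gripper open.
Joint ranges: [-3.01, 3.01], [-0.46, 2.08], [-1.47, 1.51], [0.13, 2.56], [-1, 4.14], [0.04, 2.09], [-2.66, 2.66]. Speed limits (rad/s): [2.57, 2.57, 3.14, 3.14, 3.14, 3.14, 3.14].

INTERFACE

Orientations are given as a unit quaternion [x, y, z, w].
In Python, from plant import r, eyes gives the robot as it stands.
- The arm moves only by the tool servo_tool, never from a script. Its argument "deltas" is a list of rows, each an object of numbers: "dx", "dy", "dz": the shift along the tool's x, y, z in units of 60 mm (1.0 is 60 mm); "ax", "ay", "az": the turn, a rotation vector about the tool's x, y, z in units of 6 degrees (1.0 is 6 degrees); "hand": the finger opening in mm, from 0 to 88.1. A call has 1 to 10 rows; each row is the pose to reach, as a shift and turn from the pose commanded when the call began, along the tool's axes at that moment; what a row does not reach only later rows make up. A row lasts 1/8 s, in which the tool goes at most 62.5 mm and 10.7 degrees, less where a joint would pass 70% of its speed; a pose out of reach is approached as far as the arm can. A call with a gripper value outside its range is refused whole. The fingers move at their own pace and stop on an object; "newtons" is the grip in N (left out, the last holds). Time passes only in rows, so rows that repeat a pose let the fingers close. It gives the time, the measured TCP pose, the force and the opening at its end, in the units of the state.
- r.get_state(): the state, without advancing time (a new reading comes with each control period).
- eyes.snapshot(name): name is "scene" or "top" or "wrist"; returns (picture, depth): 420x560x3 uint8, red, green, blue; 420x560 float32, m along the optical axis (not along the pixel's ray), 0 where there is no reading.
- eyes.camera_model(name): a dict with "fx", "fy", "cx", "cy" (pixels), "pose" (4x4, takes a point from camera to world coordinates). Camera axes: x right, y up, looking along -z (the intrinsics and any distortion apply to the point x, -y, -z); pixel columns grow to the right and rows downward; lengths in m; the calibration is good to about 2 mm. A picture is of the moment at which its call begins: read the wrist's pose just before it. camera_model takes no time and is no camera call; for the wrist camera it gives the pose at the moment of the call.
- r.finish_job(): hands the job in, once; it reports no verdict.
The state is a dict: "clock": time; "q": joint angles; "qd": joint speeds; "joint_torque": joint torques, N m; "tool_pos": TCP position; "eef_rot": TCP orientation; "contact_force": force on the tool from outside, world axes, zero at the start; "moment": the same for the moment, N m; "opening": opening from 0.0 (shut) to 1.0 (fully open).
Only numpy, scipy, OpenCV 4.12 (cv2) and the standard library are available. Lean on these libraries where they do the work, as an engineer would, in place of code of your own. Each camera call takes 0.05 s, during which the arm holds its last target.

TASK

The little bench rack has one shelf bracket fitted; hook the loose one into the empty upright, both lugs through their slots, so that it points out to the front like its neighbour. Then press it down close to the upright until it is fully home on both lugs and the spring latch has snapped out over its foot. Let go, and leave the small tub, the carton and the mallet where they stand.

Things in the scene. Friction and masses are not known exactly. Their poses are not given: they have to be found in the camera images.
- bracket_grip (a point): Where to grasp the loose bracket from above: middle of its arm, 22.5 mm above the underside, 95 mm from the mating face, 12 mm from the centre of mass. White steel, 0.32 to 0.48 kg, 190 mm long, standing upright on the flat underside of its arm, a box section 28 mm wide, 45 mm high, with a 12 mm lip on its free end. x runs along the arm to the lugs, y across, z up.
- bracket_heel (a point): Where to press: centre of the flat flange (30 mm along the arm, 36 mm across) on top of the loose bracket's heel, 116 mm above the underside, 15 mm in front of the mating face. The heel is the tall part of the bracket, the last 30 mm before the mating face. Same axes.
- bracket: The loose bracket; origin in the middle of the bottom edge of its mating face, the upright face from which the lugs stick out: 95 mm along +x from bracket_grip and 22.5 mm lower. Same axes. The face's plate is 6 mm thick, 36 mm wide; its lowest 6 mm is the foot bar, over which is a window 18 mm wide and 20 mm high for the latch.
- lug_upper (a point): Middle of the tail of the loose bracket's upper lug, 8.5 mm beyond the mating face, 90 mm above the underside. A lug is 8 mm wide and 32 mm high: an 8 mm high neck sticking out 11 mm, and a 5 mm thick tail hanging 24 mm down from it, 6 mm clear of the mating face. Same axes.
- lug_lower (a point): The same point of the lower lug, equal in shape and 50 mm below the upper one.
- seat (a point): Point on the front face of the empty upright, on its centre line, 60 mm above the table: the bracket's origin comes here when it is fully home, with the same axes: x horizontally into the upright from its front, y to the left seen from the front, z up. The rack is fixed: two white steel uprights, 50 mm wide, 218 mm high; the other, 280 mm along +y, has its bracket fitted.
- slot_upper (a point): Centre of the empty upright's upper slot, 15 mm wide and 36 mm high, in the front face, 120 mm above seat; the web is 4 mm thick and open behind. The lugs enter with the bracket 24 to 28 mm above home. Push it in till the mating face meets the web, then lower it: about 18 mm above home the foot bar rests on the latch, which its weight does not pass.
- slot_lower (a point): Centre of the lower slot, equal in size, 70 mm above seat.
- latch (a joint): Travel of the spring latch, m: 0 fully out, up to 0.013 pushed back. A steel tongue 12 mm wide through the web, sloping 45 degrees on top and flat below. Pressing the heel down with 10 to 15 N makes the foot bar push it back; it snaps out again above the foot bar when the bracket is home. Pressing far out on the arm jams the lugs.
- latch_nose (a point): Tip of the latch tongue, when out 8 mm in front of the web and 10 mm above seat.
- pail_mid (a point): Middle of a small closed white tub, 80 mm across and 80 mm high, loose; this point is 40 mm above its underside. Not to be moved.
- carton: Closed cardboard carton 100 x 90 x 60 mm, loose, between the uprights and in front of them; origin at the centre of its underside. Not to be moved.
- mallet: Mallet 240 mm long with wooden handle and black head, lying on the table on the left. Not to be moved.
Not all that is in view belongs to the job. Leave any blue or pink look-alike of the bracket alone.

How it is judged:
At the end, for the whole second after the job is handed in: Both lugs of the loose bracket sit behind the web of the empty upright, their tails within 6 mm of its centre line and within 3.5 mm of home height; the bracket points straight out within 0.10 rad, is at rest, and the latch is out again (under 3 mm pushed back) (x of lug_upper in the frame of seat between 0.0045 and 0.0125 m and y of lug_upper in the frame of seat between -0.006 and 0.006 m and z of lug_upper in the frame of seat between 0.086 and 0.0935 m and x of lug_lower in the frame of seat between 0.0045 and 0.0125 m and y of lug_lower in the frame of seat between -0.006 and 0.006 m and z of lug_lower in the frame of seat between 0.036 and 0.0435 m and value of joint latch below 0.003 m and angle between the x axis of bracket_grip and the x axis of seat, either way round below 0.1 rad and linear speed of bracket below 0.02 m/s); the robot touches nothing.
It fails at once if the small tub is moved by more than 30 mm (distance of pail_mid from where it was at the start of the episode above 0.03 m).
It fails at once if the carton is moved by more than 30 mm (distance of carton from where it was at the start of the episode above 0.03 m).
It fails at once if the mallet is moved by more than 30 mm (distance of mallet from where it was at the start of the episode above 0.03 m).
It also fails if it takes over 54 s, if anything falls off the work surface, if the arm or the gripper's body presses on something with over 40 N, if the wrist force passes 120 N, or if a joint passes its speed limit or range.

## Working session

There is one attempt and no reset: what is moved stays moved. The work goes in short steps, Python scripts to look and compute and a tool call to move; the robot and the scene stay as the last step left them, time stands still between calls to the robot, and variables do not carry over. Pictures are saved under pics/ and viewed, and the job is handed in when it is done.

Besides the shell and the picture viewer there is one more tool, called as name(argument=value, ...), one argument or row to a line, values as JSON. servo_tool: Moves the arm, as the interface text tells. Its arguments: {"type":"object","properties":{"deltas":{"type":"array","items":{"type":"object","properties":{"dx":{"type":"number"},"dy":{"type":"number"},"dz":{"type":"number"},"ax":{"type":"number"},"ay":{"type":"number"},"az":{"type":"number"},"hand":{"type":"number"}}}},"newtons":{"type":"number"}},"required":["deltas"]}

```bash
ls; mkdir -p pics; python3 - <<'E'
from plant import r, eyes
import cv2,numpy as np
s=r.get_state();print({k:np.round(s[k],3).tolist() for k in s})
for n in("scene","top"):
    m=eyes.camera_model(n);p,d=eyes.snapshot(n);print(n,{k:np.round(m[k],4).tolist() if k!='x' else 0 for k in m})
    cv2.imwrite(f"pics/{n}0.png",p[...,::-1]);np.save(f"pics/{n}0_d.npy",d)
E
```

```text
pics
{'clock': 0.0, 'q': [-1.156, 0.69, -0.195, 1.566, 0.157, 0.902, -0.215], 'qd': [0.002, 0.0, 0.001, 0.001, -0.001, 0.002, 0.001], 'joint_torque': [0.001, -52.756, -1.267, -15.343, -0.053, 0.007, 0.0], 'tool_pos': [0.232, 0.58, 0.241], 'eef_rot': [0.189, 0.982, -0.001, -0.0], 'contact_force': [-0.257, 0.157, 0.063], 'moment': [0.004, 0.014, 0.013], 'opening': 1.005}
scene {'fx': 419.2019, 'fy': 419.2019, 'cx': 280.8532, 'cy': 209.5981, 'pose': [[0.6192, -0.5749, 0.5348, 1.3181], [0.7852, 0.4605, -0.4141, -0.6774], [-0.0082, 0.6763, 0.7366, 1.192], [0.0, 0.0, 0.0, 1.0]]}
top {'fx': 463.3113, 'fy': 463.3113, 'cx': 277.396, 'cy': 204.4064, 'pose': [[0.0247, 0.983, -0.1822, 0.2955], [-0.9994, 0.0201, -0.0271, -0.1053], [-0.023, 0.1828, 0.9829, 1.4468], [0.0, 0.0, 0.0, 1.0]]}
```

View pics/scene0.png

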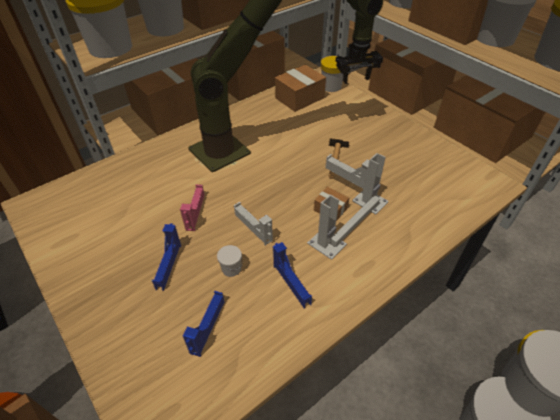

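View pics/top0.png

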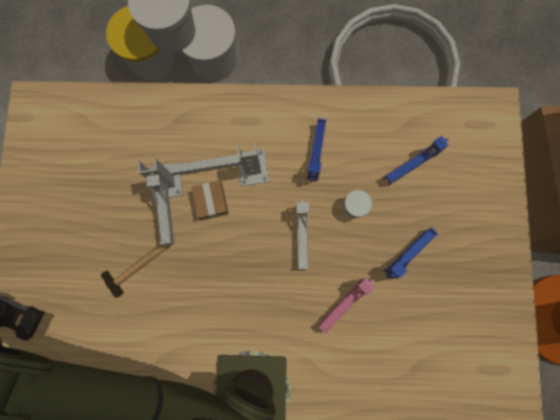

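The loose white bracket is at top (302,235) and scene (255,222). The blue ones (top (317,150), (415,160), (411,253)) and the pink one (347,305) are look-alikes, and the white one at (163,210) is already fitted. The empty upright is at top (252,165). I'll confirm with an enlarged crop and measure.

```bash
cat > h.py <<'E'
import numpy as np,cv2
from plant import r,eyes
def cloud(d,m):
    v,u=np.mgrid[:d.shape[0],:d.shape[1]]
    P=np.stack([(u-m['cx'])/m['fx']*d,-(v-m['cy'])/m['fy']*d,-d],-1)
    T=np.array(m['pose']);return P@T[:3,:3].T+T[:3,3]
def proj(p,m):
    T=np.array(m['pose']);c=(np.asarray(p)-T[:3,3])@T[:3,:3]
    return np.array([m['cx']+m['fx']*c[...,0]/-c[...,2],m['cy']-m['fy']*c[...,1]/-c[...,2]]).T
E
python3 - <<'E'
from h import *
A=cv2.imread('pics/top0.png')[130:290,130:400];cv2.imwrite('pics/topcrop.png',cv2.resize(A,None,fx=2.9,fy=2.9,interpolation=cv2.INTER_CUBIC))
A=cv2.imread('pics/scene0.png')[140:290,200:400];cv2.imwrite('pics/scenecrop.png',cv2.resize(A,None,fx=3.9,fy=3.9,interpolation=cv2.INTER_CUBIC))
for n in('top','scene'):
    m=eyes.camera_model(n);d=np.load(f'pics/{n}0_d.npy');P=cloud(d,m)
    if n=='top':
        for u,v in [(302,208),(302,225),(302,240),(302,262),(320,240),(250,158),(258,175),(163,210),(163,180),(358,204),(210,200),(115,285)]: print(n,u,v,P[v,u].round(4))
    im=cv2.imread(f'pics/{n}0.png')
    roi=(P[...,2]>.012)&(P[...,2]<.4)&(P[...,0]>.3)&(P[...,0]<.8)&(abs(P[...,1])<.45)&(d>0)
    hsv=cv2.cvtColor(im,cv2.COLOR_BGR2HSV)
    k,lab,st,c=cv2.connectedComponentsWithStats((roi).astype(np.uint8))
    for i in range(1,k):
        if st[i,4]>60:
            Q=P[lab==i];print(n,st[i],Q.min(0).round(3),Q.max(0).round(3),hsv[lab==i].mean(0).round())
E
```

```text
top 302 208 [ 0.5338 -0.1407  0.1116]
top 302 225 [ 0.4935 -0.1433  0.042 ]
top 302 240 [ 0.4471 -0.1439  0.0456]
top 302 262 [ 0.3812 -0.1451  0.0401]
top 320 240 [ 4.533e-01 -2.014e-01 -1.000e-04]
top 250 158 [0.6903 0.0194 0.0847]
top 258 175 [ 0.6553 -0.0016  0.0132]
top 163 210 [0.5207 0.2698 0.1041]
top 163 180 [0.6063 0.2696 0.1272]
top 358 204 [ 0.5548 -0.3084  0.0812]
top 210 200 [0.5614 0.1389 0.0638]
top 115 285 [0.2992 0.4224 0.0262]
top [307 129  18  53 509] [ 0.633 -0.208  0.012] [ 0.8   -0.156  0.122] [113. 119. 104.]
top [ 107  142  154  143 3133] [ 0.302 -0.011  0.012] [0.731 0.45  0.223] [ 22.  45. 114.]
top [384 166  19  20 174] [ 0.63  -0.45   0.012] [ 0.685 -0.397  0.063] [110. 119. 112.]
top [ 192  180   36   40 1050] [0.507 0.089 0.012] [0.627 0.198 0.068] [ 17. 105. 127.]
top [344 190  28  28 594] [ 0.519 -0.348  0.012] [ 0.599 -0.27   0.088] [ 33.  22. 156.]
top [296 199  13  71 639] [ 0.36  -0.16   0.017] [ 0.561 -0.124  0.121] [ 24.  25. 143.]
top [384 254  23  25 317] [ 0.339 -0.45   0.012] [ 0.414 -0.393  0.124] [114. 114. 102.]
top [351 278  24  13 190] [ 0.302 -0.347  0.014] [ 0.336 -0.295  0.122] [139.  89. 137.]
scene [ 314  140   71  108 3292] [ 0.301 -0.015  0.012] [0.728 0.45  0.222] [ 19.  52. 114.]
scene [234 202  38  42 654] [ 0.361 -0.164  0.012] [ 0.564 -0.125  0.121] [ 20.  36. 125.]
scene [179 204  17  26 297] [ 0.3   -0.35   0.013] [ 0.339 -0.292  0.123] [153. 126. 116.]
scene [162 223  18  37 380] [ 0.339 -0.45   0.012] [ 0.415 -0.396  0.122] [116. 121.  81.]
scene [272 242  34  56 691] [ 0.636 -0.212  0.012] [ 0.8   -0.159  0.122] [115. 143.  95.]
scene [217 245  25  30 587] [ 0.52  -0.35   0.012] [ 0.602 -0.27   0.087] [ 17.  41. 146.]
scene [209 291  15  25 209] [ 0.636 -0.45   0.012] [ 0.688 -0.4    0.061] [116. 144. 100.]
```

View pics/topcrop.png

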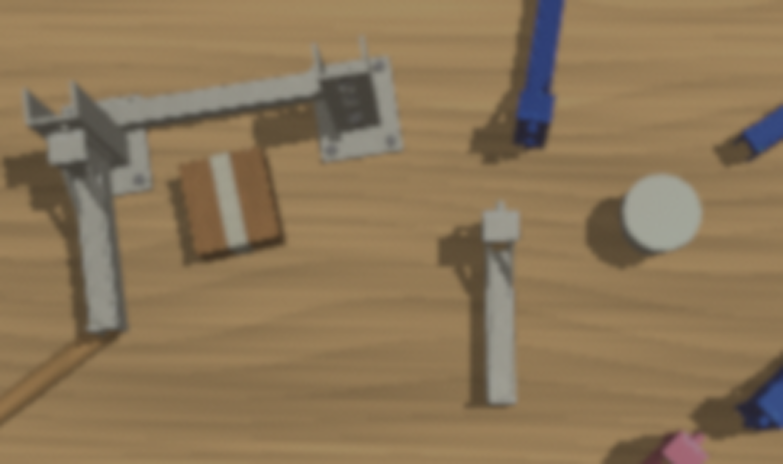

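View pics/scenecrop.png

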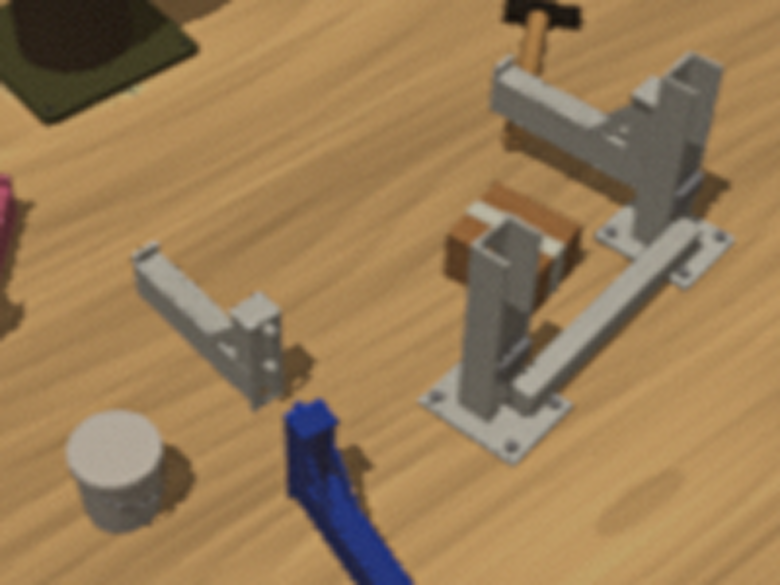

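The crops confirm it: the loose bracket has its heel and lugs at crop (500,225), pointing towards the robot's +x. The empty upright is the U-channel with its web towards the robot. Next I fit poses.

```bash
python3 - <<'E'
from h import *
C={}
for n in('top','scene'):
    m=eyes.camera_model(n);d=np.load(f'pics/{n}0_d.npy');P=cloud(d,m)
    def sel(x0,x1,y0,y1,z0,z1): 
        k=(P[...,0]>x0)&(P[...,0]<x1)&(P[...,1]>y0)&(P[...,1]<y1)&(P[...,2]>z0)&(P[...,2]<z1)&(d>0);return P[k]
    def pca(Q):
        c=Q.mean(0);w,v=np.linalg.eigh(np.cov((Q-c)[:,:2].T));a=v[:,1];a=a*np.sign(a[np.argmax(abs(a))]);return c.round(4),np.degrees(np.arctan2(a[1],a[0])).round(2),np.sqrt(w).round(4),len(Q)
    print(n,'table',np.median(sel(.3,.5,-.05,.05,-.02,.02)[:,2]))
    Q=sel(.36,.50,-.18,-.11,.036,.06);print('loose arm top',pca(Q),Q.min(0),Q.max(0))
    Q=sel(.5,.57,-.18,-.11,.105,.13);print('loose heel top',pca(Q),Q.min(0),Q.max(0))
    Q=sel(.4,.565,.22,.32,.095,.125);print('fit arm top',pca(Q),Q.min(0),Q.max(0))
    Q=sel(.5,.65,.2,.36,.165,.19);print('fit heel top',pca(Q),Q.min(0),Q.max(0))
    for z in (.06,.09,.12,.15,.18,.2):
        Q=sel(.6,.74,-.03,.08,z,z+.03);print('empty z',z,len(Q));
        if len(Q)>5:print(pca(Q),Q.min(0),Q.max(0))
    Q=sel(.6,.8,.05,.22,.01,.08);print('beam',pca(Q))
    Q=sel(.5,.62,.08,.2,.05,.075);print('carton top',pca(Q))
    Q=sel(.5,.62,-.36,-.26,.075,.09);print('tub top',pca(Q))
    cv2.imwrite
E
```

```text
top table -0.0016109910370558644
loose arm top (array([ 0.4286, -0.145 ,  0.044 ]), np.float64(1.66), array([0.0081, 0.0403]), 424) [ 0.36227227 -0.16003617  0.03639268] [ 0.49967098 -0.13082795  0.05990687]
loose heel top (array([ 0.5365, -0.1418,  0.1143]), np.float64(2.26), array([0.0097, 0.0104]), 132) [ 0.51938792 -0.15828054  0.10517301] [ 0.56142911 -0.12587199  0.1208635 ]
fit arm top (array([0.4933, 0.2672, 0.1043]), np.float64(10.46), array([0.0087, 0.0429]), 498) [0.41942852 0.24127437 0.09515005] [0.56415076 0.29255307 0.1239831 ]
fit heel top (array([0.6032, 0.2861, 0.1755]), np.float64(2.53), array([0.0147, 0.0169]), 218) [0.57656758 0.26441882 0.16500561] [0.64868939 0.31665366 0.18998959]
empty z 0.06 70
(array([0.6653, 0.014 , 0.0762]), np.float64(68.26), array([0.0117, 0.0132]), 70) [ 0.64928281 -0.01115107  0.06049515] [0.69072125 0.03745704 0.08983417]
empty z 0.09 51
(array([0.6605, 0.0135, 0.1057]), np.float64(107.69), array([0.0051, 0.0155]), 51) [ 0.6542334  -0.01092734  0.09048588] [0.69511065 0.03799675 0.11954072]
empty z 0.12 38
(array([0.6621, 0.0129, 0.1
[... 2249 characters left out ...]
10) [ 0.6572972  -0.01310439  0.15091278] [0.70210722 0.0432415  0.17976245]
empty z 0.18 147
(array([0.6772, 0.0141, 0.1956]), np.float64(100.79), array([0.0114, 0.0218]), 147) [ 0.65764227 -0.01423415  0.18007612] [0.70031497 0.04540636 0.20990318]
empty z 0.2 128
(array([0.6749, 0.0135, 0.211 ]), np.float64(98.68), array([0.0117, 0.0204]), 128) [ 0.65764227 -0.01303458  0.20009351] [0.69949378 0.04540636 0.22150399]
beam (array([0.6725, 0.1375, 0.0397]), np.float64(122.92), array([0.0296, 0.0513]), 513)
carton top (array([0.5621, 0.1508, 0.0592]), np.float64(38.36), array([0.0229, 0.0356]), 300)
tub top (array([ 0.562 , -0.3113,  0.0799]), np.float64(-23.64), array([0.0202, 0.0208]), 387)
```

```bash
cat >> h.py <<'E'
from scipy.spatial.transform import Rotation as R
def go(x,y,z,yaw):
    """yaw: world angle (deg) of tool y axis... tool z straight down"""
    s=r.get_state();R0=R.from_quat(s['eef_rot']);p=np.array(s['tool_pos'])
    a=np.radians(yaw);ty=np.array([np.cos(a),np.sin(a),0]);tz=np.array([0,0,-1.]);tx=np.cross(ty,tz)
    R1=R.from_matrix(np.stack([tx,ty,tz],1))
    d=R0.inv().apply(np.array([x,y,z])-p)/.06;w=(R0.inv()*R1).as_rotvec()/np.radians(6)
    print('t',round(s['clock'],2),'pos',p.round(4),'yaw_y',np.degrees(np.arctan2(*R0.as_matrix()[[1,0],1])).round(2),'F',np.round(s['contact_force'],1),'open',round(s['opening'],3))
    print('delta d',d.round(3),'w',w.round(3),'dist',(np.linalg.norm(d)*60).round(1))
E
python3 - <<'E'
from h import *
go(.5,.2,.33,91); s=r.get_state()
m=eyes.camera_model('wrist');T=np.array(m['pose']);R0=R.from_quat(s['eef_rot']).as_matrix()
print(m['fx'],m['cx'],m['cy']);print((R0.T@T[:3,:3]).round(3),(R0.T@(T[:3,3]-s['tool_pos'])).round(4))
p,d=eyes.snapshot('wrist');cv2.imwrite('pics/w0.png',p[...,::-1])
E
```

```text
t 0.1 pos [0.2321 0.5797 0.2407] yaw_y 68.19 F [-0.6  0.6  0.3] open 0.999
delta d [-6.496 -4.219 -1.481] w [-1.500e-02 -2.000e-03 -3.802e+00] dist 473.2
312.7288442215436 280.8603558346231 207.8967333091012
[[ 0.001  0.959  0.283]
 [ 1.    -0.001 -0.001]
 [-0.001  0.283 -0.959]] [ 0.0726 -0.0007 -0.1425]
```

View pics/w0.png

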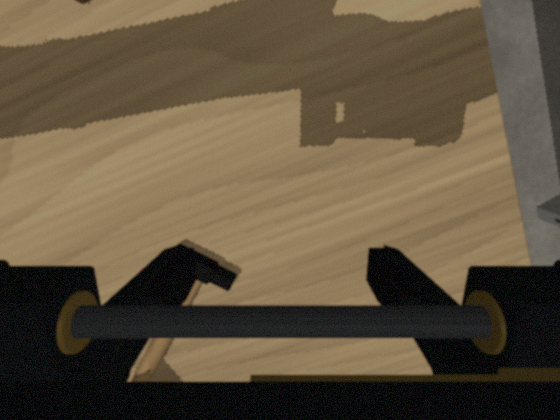

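The wrist camera sits on the tool's +x side and looks at the fingers. I'll move above the area in front of the empty upright and look there.

servo_tool(
  deltas=[
    {"dx":-0.2,"dy":-0.2,"dz":-0.6,"az":-0.3},
    {"dx":-0.9,"dy":-0.6,"dz":-1.1,"az":-0.9},
    {"dx":-1.6,"dy":-1.1,"dz":-1.5,"az":-1.5},
    {"dx":-2.4,"dy":-1.6,"dz":-1.5,"az":-2},
    {"dx":-3.2,"dy":-2.1,"dz":-1.5,"az":-2.5},
    {"dx":-4.0,"dy":-2.6,"dz":-1.5,"az":-3},
    {"dx":-4.8,"dy":-3.2,"dz":-1.5,"az":-3.4},
    {"dx":-5.6,"dy":-3.7,"dz":-1.5,"az":-3.8},
    {"dx":-6.2,"dy":-4.0,"dz":-1.5,"az":-3.8},
    {"dx":-6.5,"dy":-4.2,"dz":-1.5,"az":-3.8},
  ],
)

```text
schema error: expected keys dx, dy, dz, ax, ay, az, hand
```

```bash
python3 - <<'E'
from h import *
go(.56,.02,.33,98)
E
```

```text
t 0.15 pos [0.2321 0.5798 0.2408] yaw_y 68.19 F [-0.9  0.3  1.3] open 1.0
delta d [-8.54  -6.633 -1.477] w [-1.300e-02 -2.000e-03 -4.969e+00] dist 654.8
```

servo_tool(
  deltas=[
    {"dx":-0.2,"dy":-0.2,"dz":-0.6,"ax":0,"ay":0,"az":-0.3,"hand":88},
    {"dx":-0.9,"dy":-0.6,"dz":-1.1,"ax":0,"ay":0,"az":-0.9,"hand":88},
    {"dx":-1.6,"dy":-1.1,"dz":-1.5,"ax":0,"ay":0,"az":-1.5,"hand":88},
    {"dx":-2.4,"dy":-1.6,"dz":-1.5,"ax":0,"ay":0,"az":-2,"hand":88},
    {"dx":-3.2,"dy":-2.1,"dz":-1.5,"ax":0,"ay":0,"az":-2.5,"hand":88},
    {"dx":-4.0,"dy":-2.6,"dz":-1.5,"ax":0,"ay":0,"az":-3,"hand":88},
    {"dx":-4.8,"dy":-3.2,"dz":-1.5,"ax":0,"ay":0,"az":-3.4,"hand":88},
    {"dx":-5.6,"dy":-3.7,"dz":-1.5,"ax":0,"ay":0,"az":-3.8,"hand":88},
    {"dx":-6.2,"dy":-4.0,"dz":-1.5,"ax":0,"ay":0,"az":-3.8,"hand":88},
    {"dx":-6.5,"dy":-4.2,"dz":-1.5,"ax":0,"ay":0,"az":-3.8,"hand":88},
  ],
)

```text
clock: 1.4
tool_pos: [0.5021, 0.1986, 0.331]
eef_rot: [-0.007, 1.0, -0.001, -0.0]
contact_force: [-0.7, 1.1, -0.4]
opening: 0.999
```

```bash
python3 - <<'E'
from h import *
go(.56,.03,.33,98)
E
```

```text
t 1.4 pos [0.5021 0.1986 0.331 ] yaw_y 90.76 F [-0.7  1.1 -0.4] open 0.999
delta d [-0.927 -2.822  0.02 ] w [-1.000e-02 -1.000e-03 -1.206e+00] dist 178.2
```

servo_tool(
  deltas=[
    {"dx":-0.3,"dy":-0.7,"dz":0,"ax":0,"ay":0,"az":-0.4,"hand":88},
    {"dx":-0.6,"dy":-1.5,"dz":0,"ax":0,"ay":0,"az":-0.8,"hand":88},
    {"dx":-0.8,"dy":-2.2,"dz":0,"ax":0,"ay":0,"az":-1.2,"hand":88},
    {"dx":-0.9,"dy":-2.8,"dz":0,"ax":0,"ay":0,"az":-1.2,"hand":88},
    {"dx":-0.9,"dy":-2.8,"dz":0,"ax":0,"ay":0,"az":-1.2,"hand":88},
  ],
)

```text
clock: 2.02
tool_pos: [0.5578, 0.0302, 0.3308]
eef_rot: [-0.068, 0.998, -0.001, -0.0]
contact_force: [-0.2, 0.9, 0.2]
opening: 1.002
```

```bash
python3 - <<'E'
from h import *
go(.457,-.145,.25,91)
m=eyes.camera_model('wrist');p,d=eyes.snapshot('wrist');cv2.imwrite('pics/w1.png',p[...,::-1]);np.savez('pics/w1.npz',d=d,pose=m['pose'])
E
```

```text
t 2.02 pos [0.5578 0.0302 0.3308] yaw_y 97.8 F [-0.2  0.9  0.2] open 1.002
delta d [ 2.059 -2.663  1.355] w [-0.02  -0.01   1.134] dist 217.7
```

View pics/w1.png

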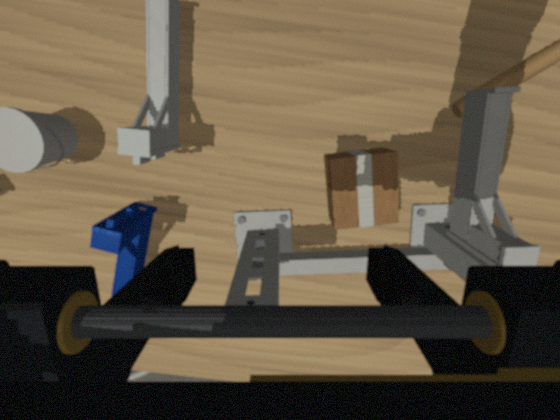

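The wrist view shows the empty upright's web face with its slots at (263,237), (258,265) and (252,300), and the loose bracket's heel at (147,140). I'll fit the web plane from the depth.

```bash
python3 - <<'E'
from h import *
z=np.load('pics/w1.npz');d=z['d'];m=eyes.camera_model('wrist');m['pose']=z['pose'];P=cloud(d,m)
k=(d>0)
def sel(x0,x1,y0,y1,z0,z1,mask=None):
    return (P[...,0]>x0)&(P[...,0]<x1)&(P[...,1]>y0)&(P[...,1]<y1)&(P[...,2]>z0)&(P[...,2]<z1)&k
print('table z',np.median(P[sel(.5,.6,-.1,0,-.02,.02)][:,2]))
S=sel(.63,.69,-.04,.08,.02,.205);Q=P[S]
# vertical plane fit robust: x = a+b*y
from scipy.optimize import least_squares
f=lambda t:t[0]+t[1]*(Q[:,1]-.013)+t[2]*(Q[:,2]-.1)-Q[:,0]
s=least_squares(f,[.66,0,0],loss='soft_l1',f_scale=.001);print('plane',s.x, 'yaw',-np.degrees(np.arctan(s.x[1])),len(Q))
res=f(s.x);I=abs(res)<.003;print('inl',I.sum(),np.std(res[I]))
q=Q[I]
for z0 in np.arange(.02,.2,.02):
    w=q[(q[:,2]>z0)&(q[:,2]<z0+.02)]
    if len(w)>5:print(z0.round(2),len(w),'y',w[:,1].min().round(4),w[:,1].max().round(4),'mid',((w[:,1].min()+w[:,1].max())/2).round(4),'x',np.median(w[:,0]).round(4))
np.save('pics/webpts.npy',Q[I])
# upright mask image
im=cv2.imread('pics/w1.png');c=im[205:325,200:320];cv2.imwrite('pics/w1c.png',cv2.resize(c,None,fx=4.8,fy=4.8,interpolation=cv2.INTER_CUBIC))
# loose bracket
for nm,b in dict(arm=(.36,.50,-.2,-.1,.036,.06),heel=(.5,.57,-.2,-.1,.11,.125),fitarm=(.4,.57,.2,.34,.095,.125),fitheel=(.55,.66,.2,.36,.165,.19)).items():
    Q=P[sel(*b)];
    if len(Q)<20: print(nm,len(Q));continue
    rect=cv2.minAreaRect((Q[:,:2]*1000).astype(np.float32));print(nm,len(Q),rect,Q[:,2].mean().round(4),Q.min(0).round(4),Q.max(0).round(4))
E
```

```text
table z -0.0009213889321610103
plane [ 0.65991837 -0.15876934 -0.00314382] yaw 9.021512078194734 2798
inl 2384 0.0006757315489073195
0.02 155 y -0.0108 0.0386 mid 0.0139 x 0.6594
0.04 149 y -0.0112 0.037 mid 0.0129 x 0.659
0.06 184 y -0.0112 0.0373 mid 0.013 x 0.6592
0.08 224 y -0.0112 0.0375 mid 0.0132 x 0.6596
0.1 257 y -0.011 0.0379 mid 0.0135 x 0.6601
0.12 227 y -0.0111 0.0384 mid 0.0137 x 0.6601
0.14 329 y -0.0111 0.0387 mid 0.0138 x 0.6595
0.16 339 y -0.0112 0.0376 mid 0.0132 x 0.6607
0.18 382 y -0.0112 0.038 mid 0.0134 x 0.6599
arm 2701 ((435.492919921875, -145.0751953125), (129.83473205566406, 29.05830955505371), 1.6632499694824219) 0.044 [ 0.3702 -0.1609  0.036 ] [ 0.5    -0.1289  0.0598]
heel 921 ((539.2068481445312, -141.78196716308594), (36.39679718017578, 37.05863571166992), 2.0212173461914062) 0.115 [ 0.5207 -0.1604  0.1101] [ 0.5574 -0.1232  0.1176]
fitarm 3872 ((497.209716796875, 268.003662109375), (152.7333221435547, 30.015199661254883), 10.398094177246094) 0.1051 [0.4203 0.2401 0.095 ] [0.57   0.2954 0.125 ]
fitheel 790 ((590.3129272460938, 285.2911376953125), (24.333038330078125, 37.40398025512695), 12.459396362304688) 0.1745 [0.576  0.2652 0.165 ] [0.6058 0.3038 0.1775]
```

View pics/w1c.png

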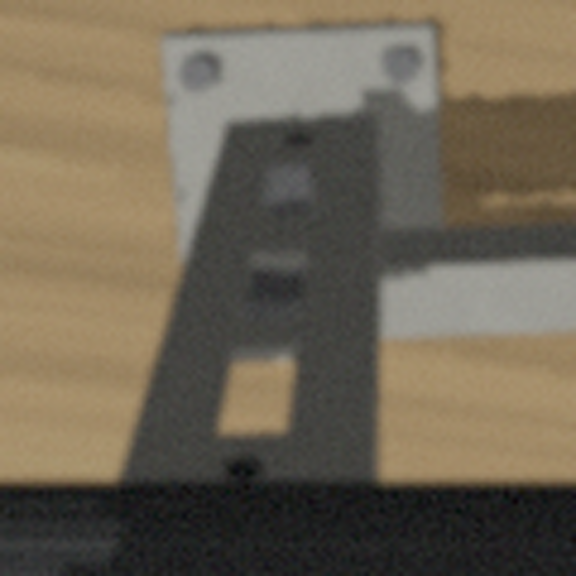

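Findings:
- The web face is at x≈0.660, centre y≈0.0134. The yaw is about 10° from the baseline to the fitted bracket, whose baseline length of 0.280 checks out. The plane fit gives 9°.
- The loose bracket has yaw ≈1.8°, with its grip point at about (0.458, -0.144).

Now I'll go above it.

servo_tool(
  deltas=[
    {"dx":0.4,"dy":-0.5,"dz":0.1,"ax":0,"ay":0,"az":0.4,"hand":88},
    {"dx":0.9,"dy":-1.2,"dz":0.4,"ax":0,"ay":0,"az":0.8,"hand":88},
    {"dx":1.5,"dy":-1.9,"dz":0.8,"ax":0,"ay":0,"az":1.0,"hand":88},
    {"dx":1.9,"dy":-2.5,"dz":0.8,"ax":0,"ay":0,"az":1.0,"hand":88},
    {"dx":2.05,"dy":-2.66,"dz":0.8,"ax":0,"ay":0,"az":1.0,"hand":88},
    {"dx":2.05,"dy":-2.66,"dz":0.8,"ax":0,"ay":0,"az":1.0,"hand":88},
  ],
)

```text
clock: 2.82
tool_pos: [0.459, -0.14, 0.2837]
eef_rot: [-0.019, 1.0, 0.0, 0.001]
contact_force: [0.2, 0.6, -0.4]
opening: 0.999
```

```bash
python3 - <<'E'
from h import *
go(.458,-.1444,.0285,91.8)
m=eyes.camera_model('wrist');p,d=eyes.snapshot('wrist');cv2.imwrite('pics/w2.png',p[...,::-1]);np.savez('pics/w2.npz',d=d,pose=m['pose'])
P=cloud(d,m);k=(d>0)
def sel(x0,x1,y0,y1,z0,z1): return P[(P[...,0]>x0)&(P[...,0]<x1)&(P[...,1]>y0)&(P[...,1]<y1)&(P[...,2]>z0)&(P[...,2]<z1)&k]
for nm,b in dict(arm=(.34,.50,-.2,-.1,.036,.06),heel=(.5,.57,-.2,-.1,.11,.125)).items():
    Q=sel(*b)
    if len(Q)<20: print(nm,len(Q));continue
    print(nm,len(Q),cv2.minAreaRect((Q[:,:2]*1000).astype(np.float32)),Q[:,2].mean().round(4),Q.min(0).round(4),Q.max(0).round(4))
E
```

```text
t 2.83 pos [ 0.459  -0.14    0.2837] yaw_y 92.23 F [ 0.2  0.6 -0.4] open 0.999
delta d [ 0.024 -0.076  4.253] w [0.008 0.01  0.072] dist 255.2
arm 2682 ((430.366455078125, -145.34912109375), (138.39541625976562, 28.07748031616211), 1.7664577960968018) 0.045 [ 0.3608 -0.1611  0.0414] [ 0.4997 -0.1302  0.06  ]
heel 887 ((540.5000610351562, -141.66165161132812), (40.91505813598633, 35.86007308959961), 2.700512647628784) 0.1151 [ 0.5199 -0.1604  0.1101] [ 0.5611 -0.1239  0.1172]
```

View pics/w2.png

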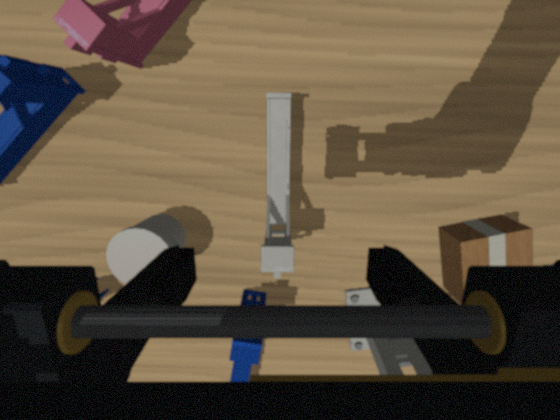

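servo_tool(
  deltas=[
    {"dx":0.02,"dy":-0.08,"dz":0.7,"ax":0,"ay":0,"az":0.07,"hand":70},
    {"dx":0.02,"dy":-0.08,"dz":1.6,"ax":0,"ay":0,"az":0.07,"hand":60},
    {"dx":0.02,"dy":-0.08,"dz":2.5,"ax":0,"ay":0,"az":0.07,"hand":60},
    {"dx":0.02,"dy":-0.08,"dz":3.3,"ax":0,"ay":0,"az":0.07,"hand":60},
    {"dx":0.02,"dy":-0.08,"dz":3.9,"ax":0,"ay":0,"az":0.07,"hand":60},
    {"dx":0.02,"dy":-0.08,"dz":4.2,"ax":0,"ay":0,"az":0.07,"hand":60},
    {"dx":0.02,"dy":-0.08,"dz":4.24,"ax":0,"ay":0,"az":0.07,"hand":60},
    {"dx":0.02,"dy":-0.08,"dz":4.24,"ax":0,"ay":0,"az":0.07,"hand":60},
  ],
)

```text
clock: 3.88
tool_pos: [0.4587, -0.1448, 0.0294]
eef_rot: [-0.016, 1.0, 0.0, 0.001]
contact_force: [0.2, 0.4, 1.1]
opening: 0.683
```

```bash
python3 - <<'E'
from h import *
go(.458,-.1444,.0285,91.8)
m=eyes.camera_model('wrist');p,d=eyes.snapshot('wrist');cv2.imwrite('pics/w3.png',p[...,::-1])
E
```

```text
t 3.88 pos [ 0.4587 -0.1448  0.0294] yaw_y 91.87 F [0.2 0.4 1.1] open 0.683
delta d [0.011 0.006 0.014] w [0.006 0.014 0.011] dist 1.1
```

View pics/w3.png

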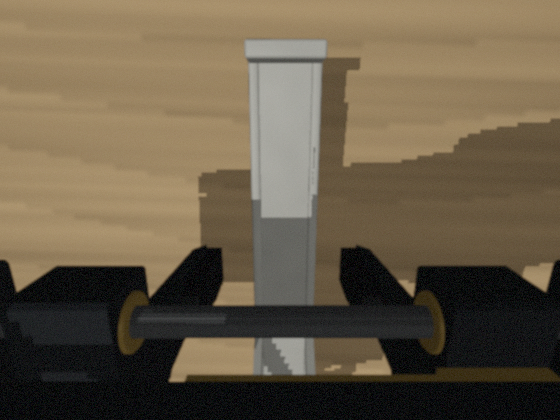

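The jaws straddle the arm, centred around column 283. Closing.

servo_tool(
  deltas=[
    {"dx":0,"dy":0,"dz":0,"ax":0,"ay":0,"az":0,"hand":40},
    {"dx":0,"dy":0,"dz":0,"ax":0,"ay":0,"az":0,"hand":20},
    {"dx":0,"dy":0,"dz":0,"ax":0,"ay":0,"az":0,"hand":10},
    {"dx":0,"dy":0,"dz":0,"ax":0,"ay":0,"az":0,"hand":10},
    {"dx":0,"dy":0,"dz":0,"ax":0,"ay":0,"az":0,"hand":10},
  ],
  newtons=50,
)

```text
clock: 4.55
tool_pos: [0.4577, -0.1454, 0.0293]
eef_rot: [-0.016, 1.0, 0.0, 0.0]
contact_force: [-0.5, 2.7, 5.0]
opening: 0.31
```

servo_tool(
  deltas=[
    {"dx":0,"dy":0,"dz":-0.2,"ax":0,"ay":0,"az":0,"hand":10},
    {"dx":0,"dy":0,"dz":-0.7,"ax":0,"ay":0,"az":0,"hand":10},
    {"dx":0,"dy":0,"dz":-1.2,"ax":0,"ay":0,"az":0,"hand":10},
    {"dx":0,"dy":0,"dz":-1.4,"ax":0,"ay":0,"az":0,"hand":10},
    {"dx":0,"dy":0,"dz":-1.4,"ax":0,"ay":0,"az":0,"hand":10},
  ],
)

```text
clock: 5.18
tool_pos: [0.4577, -0.1465, 0.1134]
eef_rot: [-0.015, 1.0, -0.0, 0.001]
contact_force: [0.5, -0.4, -3.6]
opening: 0.313
```

```bash
python3 - <<'E'
from h import *
go(.458,-.1444,.1150,91.8);s=r.get_state();print(np.round(s['moment'],3),s['eef_rot'])
p,d=eyes.snapshot('scene');m=eyes.camera_model('scene');cv2.imwrite('pics/s4.png',cv2.resize(p[150:290,180:380,::-1],None,fx=4,fy=4,interpolation=cv2.INTER_CUBIC));np.save('pics/s4.npy',d)
E
```

```text
t 5.17 pos [ 0.4577 -0.1465  0.1134] yaw_y 91.72 F [ 0.5 -0.4 -3.6] open 0.313
delta d [-0.007  0.034 -0.026] w [-0.004  0.01  -0.013] dist 2.6
[ 0.017  0.026 -0.013] [-1.50059709e-02  9.99887244e-01 -2.07640492e-04  5.26153441e-04]
```

View pics/s4.png

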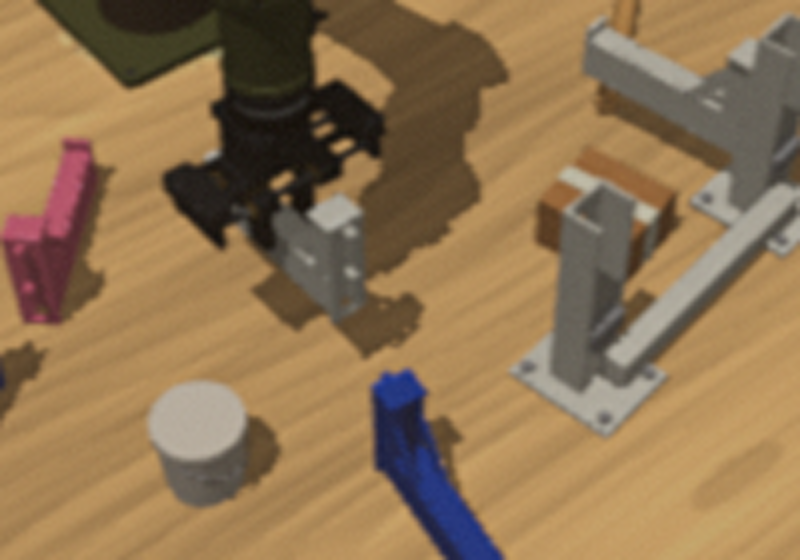

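Held level at opening 0.313, which matches about 28 mm. Next, the pre-insertion pose about 40 mm out from the web, at home +26 mm.

```bash
python3 - <<'E'
from h import *
go(.5263,-.0101,.1153,100)
E
```

```text
t 5.22 pos [ 0.4573 -0.1463  0.1128] yaw_y 91.74 F [ 0.1  0.2 -3.9] open 0.312
delta d [-1.219  2.233 -0.043] w [-0.    -0.003 -1.377] dist 152.7
```

servo_tool(
  deltas=[
    {"dx":-0.1,"dy":0.2,"dz":-0.04,"ax":0,"ay":0,"az":-0.2,"hand":10},
    {"dx":-0.35,"dy":0.6,"dz":-0.04,"ax":0,"ay":0,"az":-0.5,"hand":10},
    {"dx":-0.6,"dy":1.1,"dz":-0.04,"ax":0,"ay":0,"az":-0.8,"hand":10},
    {"dx":-0.9,"dy":1.6,"dz":-0.04,"ax":0,"ay":0,"az":-1.1,"hand":10},
    {"dx":-1.1,"dy":2.0,"dz":-0.04,"ax":0,"ay":0,"az":-1.3,"hand":10},
    {"dx":-1.22,"dy":2.23,"dz":-0.04,"ax":0,"ay":0,"az":-1.38,"hand":10},
    {"dx":-1.22,"dy":2.23,"dz":-0.04,"ax":0,"ay":0,"az":-1.38,"hand":10},
    {"dx":-1.22,"dy":2.23,"dz":-0.04,"ax":0,"ay":0,"az":-1.38,"hand":10},
  ],
)

```text
clock: 6.22
tool_pos: [0.5256, -0.0115, 0.1151]
eef_rot: [-0.087, 0.996, -0.001, -0.001]
contact_force: [0.1, -0.1, -2.7]
opening: 0.319
```

```bash
python3 - <<'E'
from h import *
go(.5263,-.0101,.1153,100)
for n,(a,b,c,e) in dict(scene=(170,270,260,400),top=(110,270,180,320)).items():
    p,d=eyes.snapshot(n);cv2.imwrite(f'pics/{n}5.png',cv2.resize(p[a:b,c:e,::-1],None,fx=5 if n=='scene' else 3.7,fy=5 if n=='scene' else 3.7,interpolation=cv2.INTER_CUBIC));np.save(f'pics/{n}5_d.npy',d);cv2.imwrite(f'pics/{n}5full.png',p[...,::-1])
E
```

```text
t 6.22 pos [ 0.5256 -0.0115  0.1151] yaw_y 99.95 F [ 0.1 -0.1 -2.7] open 0.319
delta d [-0.015  0.021 -0.004] w [-0.01  -0.019 -0.008] dist 1.6
```

View pics/scene5.png

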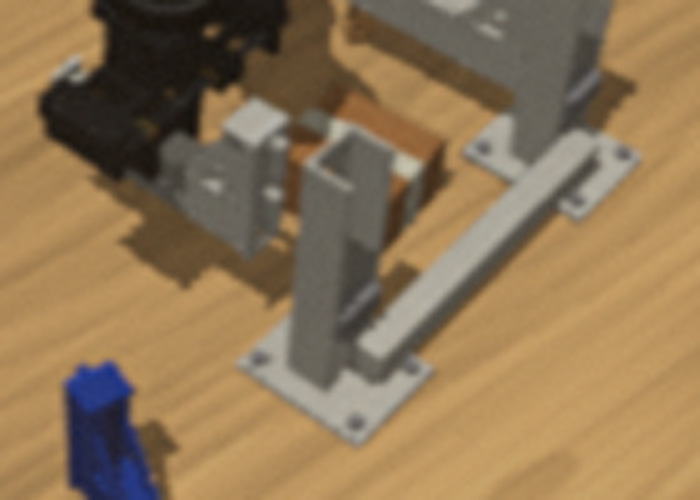

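View pics/top5.png

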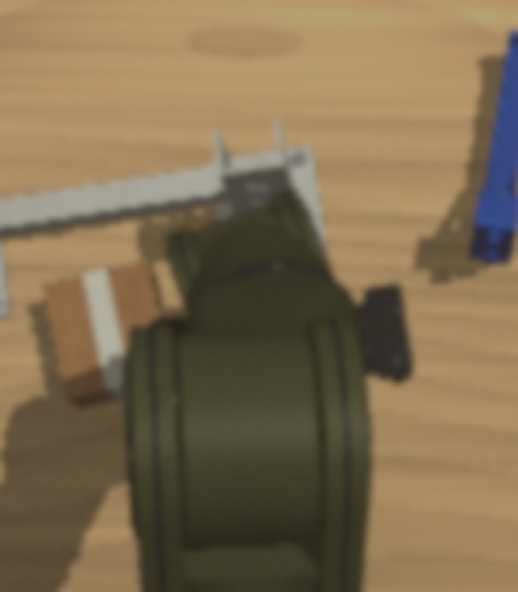

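```bash
python3 - <<'E'
from h import *
m=eyes.camera_model('scene');d=np.load('pics/scene5_d.npy');P=cloud(d,m)
seat=np.array([.6598,.0134]);a=np.radians(10);X=np.array([np.cos(a),np.sin(a)]);Y=np.array([-X[1],X[0]])
L=np.stack([(P[...,:2]-seat)@X,(P[...,:2]-seat)@Y,P[...,2]],-1)
s=(abs(L[...,1])<.05)&(d>0)
Q=L[s&(L[...,0]>-.09)&(L[...,0]<-.02)&(L[...,2]>.195)&(L[...,2]<.215)];print('heel top',len(Q),Q.min(0).round(4),Q.max(0).round(4),Q.mean(0).round(4))
Q=L[s&(L[...,0]>-.09)&(L[...,0]<-.02)&(L[...,2]>.1)&(L[...,2]<.215)];print('heel all',len(Q),Q.min(0).round(4),Q.max(0).round(4))
Q=L[s&(L[...,0]>-.015)&(L[...,0]<.05)&(L[...,2]>.2)&(L[...,2]<.23)];print('upr top',len(Q),Q.min(0).round(4),Q.max(0).round(4),Q.mean(0).round(4))
# overlay
im=cv2.imread('pics/scene5full.png')
S=6;c=cv2.resize(im[170:260,270:370],None,fx=S,fy=S,interpolation=cv2.INTER_CUBIC)
def W(x,y,z): return [*(seat+x*X+y*Y),z]
def draw(pts,col):
    q=(proj(np.array(pts),m)-[270,170]+.5)*S;cv2.polylines(c,[q.round().astype(np.int32)],True,col,1)
# actual tcp
st=r.get_state();t=(np.array(st['tool_pos'])[:2]-seat);ox=t@X+.0955;oy=t@Y;h=.1151-.0293;print('pred origin',ox,oy)
draw([W(ox,oy+.018,h+.116),W(ox,oy-.018,h+.116),W(ox-.03,oy-.018,h+.116),W(ox-.03,oy+.018,h+.116)],(0,0,255))
draw([W(ox,oy+.018,h),W(ox,oy-.018,h),W(ox,oy-.018,h+.116),W(ox,oy+.018,h+.116)],(0,0,255))
draw([W(0,.025,.218),W(0,-.025,.218),W(0,-.025,.0),W(0,.025,.0)],(255,0,0))
cv2.imwrite('pics/ov5.png',c)
E
```

```text
heel top 89 [-0.074  -0.0238  0.1952] [-0.033   0.0159  0.2055] [-0.0549 -0.0054  0.2009]
heel all 362 [-0.09   -0.0249  0.1003] [-0.0303  0.0159  0.2055]
upr top 128 [-0.0016 -0.0289  0.2006] [0.0364 0.0277 0.2208] [ 0.015  -0.0028  0.2108]
pred origin -0.040778151158264164 -0.0014016935397293373
```

View pics/ov5.png

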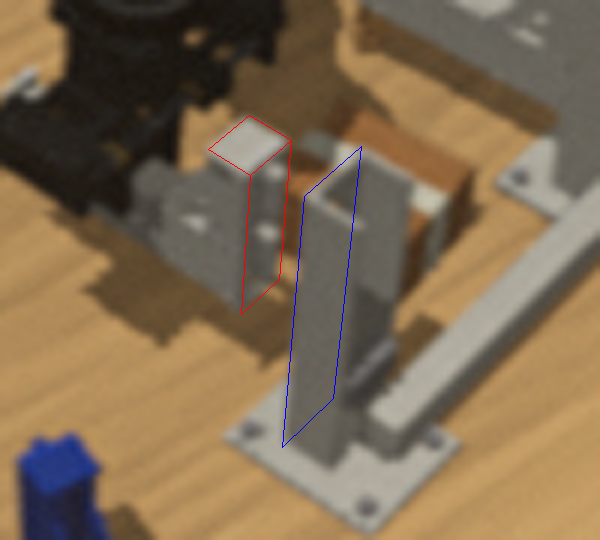

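The overlay of the predicted poses (bracket red, upright blue) agrees with the image to about 1 px. The bracket sits about 1.5–2 mm to the -y side, so I correct that and advance.

servo_tool(
  deltas=[
    {"dx":-0.05,"dy":0.03,"dz":0,"ax":0,"ay":0,"az":0,"hand":10},
    {"dx":-0.15,"dy":0.03,"dz":0,"ax":0,"ay":0,"az":0,"hand":10},
    {"dx":-0.27,"dy":0.03,"dz":0,"ax":0,"ay":0,"az":0,"hand":10},
    {"dx":-0.35,"dy":0.03,"dz":0,"ax":0,"ay":0,"az":0,"hand":10},
    {"dx":-0.4,"dy":0.03,"dz":0,"ax":0,"ay":0,"az":0,"hand":10},
    {"dx":-0.4,"dy":0.03,"dz":0,"ax":0,"ay":0,"az":0,"hand":10},
  ],
)

```text
clock: 7.08
tool_pos: [0.55, -0.004, 0.1153]
eef_rot: [-0.088, 0.996, 0.0, 0.0]
contact_force: [-0.0, 1.2, -2.5]
opening: 0.312
```

```bash
cat >> h.py <<'E'
seat=np.array([.6598,.0134]);A=np.radians(10);X=np.array([np.cos(A),np.sin(A)]);Y=np.array([-X[1],X[0]])
def org():
    st=r.get_state();t=(np.array(st['tool_pos'])[:2]-seat);print('t',st['clock'],'origin rel seat x',round(t@X+.0955,4),'y',round(t@Y,4),'h over home',round(st['tool_pos'][2]-.0293-.06,4));return t@X+.0955,t@Y,st['tool_pos'][2]-.0293
def ov(fn,S=6,c0=(270,170,370,260)):
    m=eyes.camera_model('scene');ox,oy,h=org();im,d=eyes.snapshot('scene');im=im[...,::-1]
    raw=cv2.resize(im[c0[1]:c0[3],c0[0]:c0[2]],None,fx=S,fy=S,interpolation=cv2.INTER_CUBIC);cv2.imwrite(fn,raw)
E
python3 - <<'E'
from h import *
go(.5263,-.0101,.1153,100);ov('pics/s6.png')
E
```

```text
t 7.08 pos [ 0.55   -0.004   0.1153] yaw_y 100.04 F [-0.   1.2 -2.5] open 0.312
delta d [ 0.407 -0.031  0.001] w [0.001 0.001 0.007] dist 24.5
t 7.075 origin rel seat x -0.0156 y 0.0019 h over home 0.026
```

View pics/s6.png

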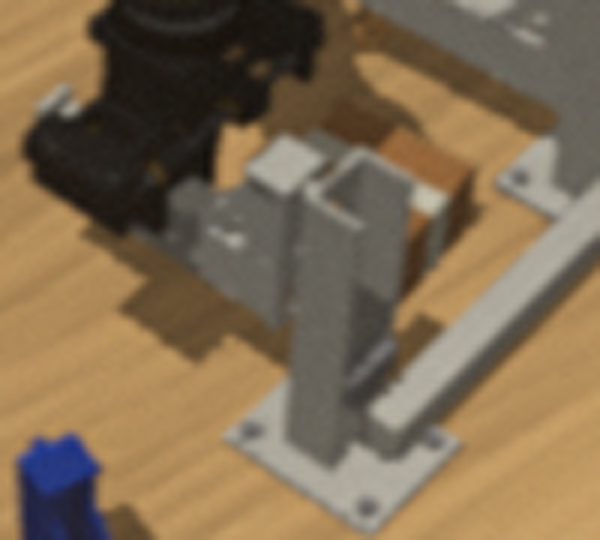

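servo_tool(
  deltas=[
    {"dx":-0.04,"dy":-0.02,"dz":0,"ax":0,"ay":0,"az":0,"hand":10},
    {"dx":-0.08,"dy":-0.02,"dz":0,"ax":0,"ay":0,"az":0,"hand":10},
    {"dx":-0.12,"dy":-0.02,"dz":0,"ax":0,"ay":0,"az":0,"hand":10},
    {"dx":-0.15,"dy":-0.02,"dz":0,"ax":0,"ay":0,"az":0,"hand":10},
    {"dx":-0.15,"dy":-0.02,"dz":0,"ax":0,"ay":0,"az":0,"hand":10},
  ],
)

```text
clock: 7.75
tool_pos: [0.5591, -0.0036, 0.1154]
eef_rot: [-0.088, 0.996, 0.0, 0.0]
contact_force: [0.3, 0.1, -3.6]
opening: 0.309
```

```bash
python3 - <<'E'
from h import *
go(.5263,-.0101,.1153,100);org();print(r.get_state()['moment'])
E
```

```text
t 7.75 pos [ 0.5591 -0.0036  0.1154] yaw_y 100.04 F [ 0.3  0.1 -3.6] open 0.309
delta d [ 0.558 -0.012  0.001] w [0.001 0.002 0.007] dist 33.5
t 7.75 origin rel seat x -0.0066 y 0.0008 h over home 0.0261
[-0.00723795  0.01900094 -0.00897019]
```

There is no force with the lug tips about 4 mm past the face, so they are in the slots. I continue to the web.

servo_tool(
  deltas=[
    {"dx":-0.03,"dy":0,"dz":0,"ax":0,"ay":0,"az":0,"hand":10},
    {"dx":-0.06,"dy":0,"dz":0,"ax":0,"ay":0,"az":0,"hand":10},
    {"dx":-0.09,"dy":0,"dz":0,"ax":0,"ay":0,"az":0,"hand":10},
    {"dx":-0.11,"dy":0,"dz":0,"ax":0,"ay":0,"az":0,"hand":10},
    {"dx":-0.11,"dy":0,"dz":0,"ax":0,"ay":0,"az":0,"hand":10},
  ],
)

```text
clock: 8.38
tool_pos: [0.5656, -0.0025, 0.1154]
eef_rot: [-0.088, 0.996, 0.0, 0.0]
contact_force: [0.0, -0.2, -3.6]
opening: 0.312
```

```bash
python3 - <<'E'
from h import *
go(.5263,-.0101,.1153,100);org();print(r.get_state()['moment'])
E
```

```text
t 8.38 pos [ 0.5656 -0.0025  0.1154] yaw_y 100.04 F [ 0.  -0.2 -3.6] open 0.312
delta d [ 0.666 -0.011  0.001] w [0.001 0.001 0.007] dist 40.0
t 8.375 origin rel seat x -0.0001 y 0.0007 h over home 0.0261
[-0.00795054  0.05890041  0.04886016]
```

servo_tool(
  deltas=[
    {"dx":-0.02,"dy":0,"dz":0,"ax":0,"ay":0,"az":0,"hand":10},
    {"dx":-0.04,"dy":0,"dz":0,"ax":0,"ay":0,"az":0,"hand":10},
    {"dx":-0.05,"dy":0,"dz":0,"ax":0,"ay":0,"az":0,"hand":10},
  ],
)

```text
clock: 8.75
tool_pos: [0.5677, -0.0022, 0.1153]
eef_rot: [-0.088, 0.996, -0.0, -0.001]
contact_force: [-2.9, -0.2, -1.7]
opening: 0.316
```

```bash
python3 - <<'E'
from h import *
go(.5263,-.0101,.1153,100);org();print(r.get_state()['moment'])
E
```

```text
t 8.75 pos [ 0.5677 -0.0022  0.1153] yaw_y 100.04 F [-2.9 -0.2 -1.7] open 0.316
delta d [ 0.702 -0.009  0.001] w [-0.001 -0.015  0.007] dist 42.1
t 8.75 origin rel seat x 0.0021 y 0.0006 h over home 0.026
[-0.07072493  0.5042838   0.03283415]
```

Contact with the web gives -2.9 N in x, consistent with the mating face flush. Now I lower to the latch, about 8 mm down.

servo_tool(
  deltas=[
    {"dx":0.01,"dy":0,"dz":0.03,"ax":0,"ay":0,"az":0,"hand":10},
    {"dx":0.01,"dy":0,"dz":0.06,"ax":0,"ay":0,"az":0,"hand":10},
    {"dx":0.01,"dy":0,"dz":0.09,"ax":0,"ay":0,"az":0,"hand":10},
    {"dx":0.01,"dy":0,"dz":0.11,"ax":0,"ay":0,"az":0,"hand":10},
    {"dx":0.01,"dy":0,"dz":0.12,"ax":0,"ay":0,"az":0,"hand":10},
  ],
)

```text
clock: 9.38
tool_pos: [0.5676, -0.0021, 0.1081]
eef_rot: [-0.088, 0.996, -0.0, -0.0]
contact_force: [-3.2, -0.4, -0.8]
opening: 0.314
```

```bash
python3 - <<'E'
from h import *
go(.5263,-.0101,.1153,100);ov('pics/s7.png');print(r.get_state()['moment'])
E
```

```text
t 9.38 pos [ 0.5676 -0.0021  0.1081] yaw_y 100.04 F [-3.2 -0.4 -0.8] open 0.314
delta d [ 0.701 -0.011 -0.119] w [ 0.    -0.004  0.007] dist 42.7
t 9.375 origin rel seat x 0.002 y 0.0007 h over home 0.0188
[-0.00636352  0.39418967  0.06030765]
```

View pics/s7.png

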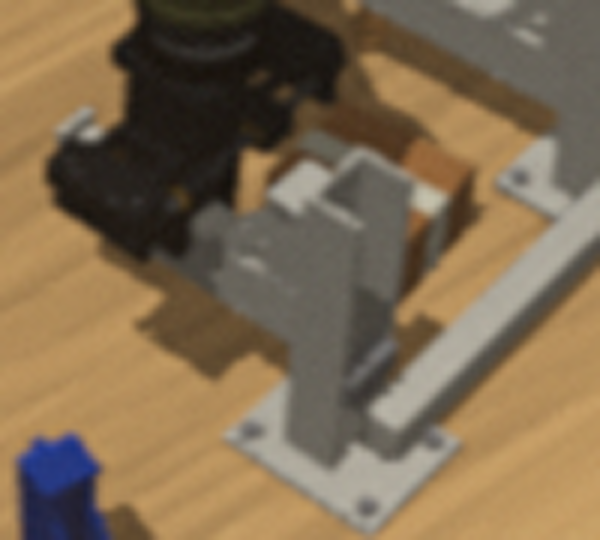

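servo_tool(
  deltas=[
    {"dx":0,"dy":0,"dz":0.02,"ax":0,"ay":0,"az":0,"hand":10},
    {"dx":0,"dy":0,"dz":0.03,"ax":0,"ay":0,"az":0,"hand":10},
    {"dx":0,"dy":0,"dz":0.03,"ax":0,"ay":0,"az":0,"hand":10},
  ],
)

```text
clock: 9.8
tool_pos: [0.5673, -0.0022, 0.1067]
eef_rot: [-0.088, 0.996, -0.0, -0.0]
contact_force: [-6.0, -0.7, 3.7]
opening: 0.315
```

```bash
python3 - <<'E'
from h import *
go(.5263,-.0101,.1153,100);org();print(r.get_state()['moment'])
E
```

```text
t 9.8 pos [ 0.5673 -0.0022  0.1067] yaw_y 100.04 F [-6.  -0.7  3.7] open 0.315
delta d [ 0.696 -0.01  -0.142] w [-0.002 -0.007  0.007] dist 42.6
t 9.8 origin rel seat x 0.0017 y 0.0007 h over home 0.0174
[-0.01131252  0.63991343  0.04511573]
```

It rests on the latch at 17.4 mm, with fz up. Release.

servo_tool(
  deltas=[
    {"dx":0,"dy":0,"dz":0,"ax":0,"ay":0,"az":0,"hand":34},
    {"dx":0,"dy":0,"dz":0,"ax":0,"ay":0,"az":0,"hand":45},
    {"dx":0,"dy":0,"dz":0,"ax":0,"ay":0,"az":0,"hand":55},
    {"dx":0,"dy":0,"dz":-0.3,"ax":0,"ay":0,"az":0,"hand":55},
    {"dx":0,"dy":0,"dz":-0.9,"ax":0,"ay":0,"az":0,"hand":55},
    {"dx":0,"dy":0,"dz":-1.6,"ax":0,"ay":0,"az":0,"hand":55},
    {"dx":0,"dy":0,"dz":-2.2,"ax":0,"ay":0,"az":0,"hand":40},
    {"dx":0,"dy":0,"dz":-2.5,"ax":0,"ay":0,"az":0,"hand":20},
    {"dx":0,"dy":0,"dz":-2.5,"ax":0,"ay":0,"az":0,"hand":0},
    {"dx":0,"dy":0,"dz":-2.5,"ax":0,"ay":0,"az":0,"hand":0},
  ],
)

```text
clock: 11.05
tool_pos: [0.5673, -0.0022, 0.2555]
eef_rot: [-0.088, 0.996, -0.0, -0.001]
contact_force: [-0.2, 0.2, -0.1]
opening: 0.195
```

```bash
python3 - <<'E'
from h import *
c=seat-.016*X; print(c); go(c[0],c[1],.245,100);ov('pics/s8.png')
m=eyes.camera_model('wrist');p,d=eyes.snapshot('wrist');cv2.imwrite('pics/w8.png',p[...,::-1]);P=cloud(d,m)
L=np.stack([(P[...,:2]-seat)@X,(P[...,:2]-seat)@Y,P[...,2]],-1)
k=(d>0)&(abs(L[...,1])<.05)&(L[...,0]<.02)&(L[...,0]>-.06)&(L[...,2]>.185)&(L[...,2]<.205);Q=L[k]
if len(Q):print('flange',len(Q),Q.min(0).round(4),Q.max(0).round(4),Q.mean(0).round(4))
k=(d>0)&(abs(L[...,1])<.05)&(L[...,0]<-.045)&(L[...,0]>-.25)&(L[...,2]>.1)&(L[...,2]<.14);Q=L[k]
print('arm',len(Q),Q.min(0).round(4),Q.max(0).round(4),cv2.minAreaRect((Q[:,:2]*1000).astype(np.float32)))
q=Q[abs(Q[:,1])<.008];print('z slope',np.polyfit(q[:,0],q[:,2],1))
E
```

```text
[0.64404308 0.01062163]
t 11.05 pos [ 0.5673 -0.0022  0.2555] yaw_y 100.04 F [-0.2  0.2 -0.1] open 0.195
delta d [-1.297 -0.012  0.173] w [ 0.001 -0.014  0.007] dist 78.5
t 11.05 origin rel seat x 0.0017 y 0.0007 h over home 0.1662
flange 965 [-0.0337 -0.0247  0.1851] [0.0198 0.0254 0.205 ] [-6.200e-03  1.000e-04  1.969e-01]
arm 5167 [-0.1915 -0.0156  0.1164] [-0.045   0.0132  0.1399] ((-118.29859924316406, -1.1654396057128906), (146.51585388183594, 28.06755256652832), 0.6276249289512634)
z slope [-0.00283992  0.12046523]
```

View pics/s8.png

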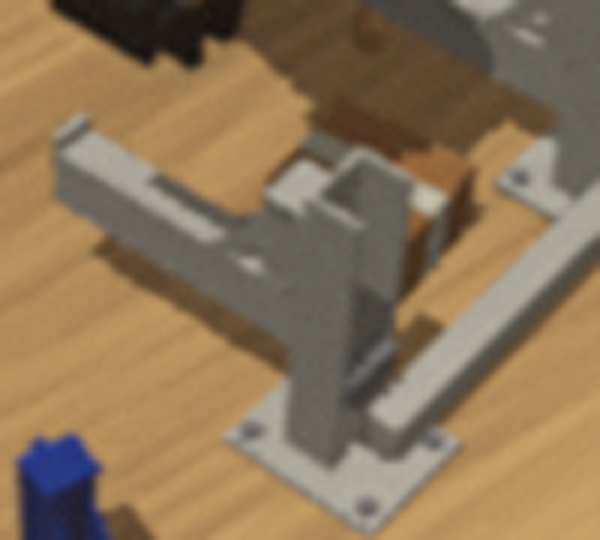

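View pics/w8.png

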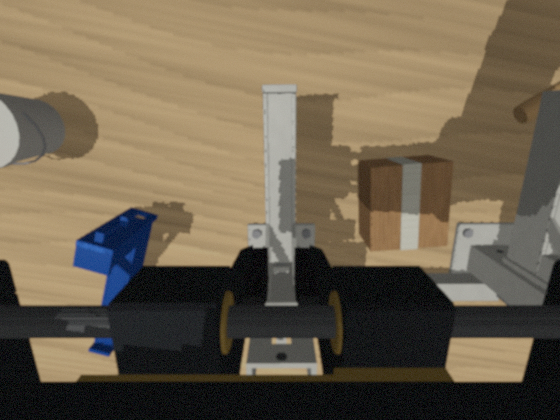

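The bracket hangs hooked, level and straight, resting on the latch. I move the closed fingers over the heel flange.

servo_tool(
  deltas=[
    {"dx":-0.2,"dy":0,"dz":0,"ax":0,"ay":0,"az":0,"hand":0},
    {"dx":-0.6,"dy":0,"dz":0,"ax":0,"ay":0,"az":0,"hand":0},
    {"dx":-1.0,"dy":-0.01,"dz":0,"ax":0,"ay":0,"az":0,"hand":0},
    {"dx":-1.2,"dy":-0.01,"dz":0,"ax":0,"ay":0,"az":0,"hand":0},
    {"dx":-1.3,"dy":-0.01,"dz":0,"ax":0,"ay":0,"az":0,"hand":0},
    {"dx":-1.3,"dy":-0.01,"dz":0.1,"ax":0,"ay":0,"az":0,"hand":0},
    {"dx":-1.3,"dy":-0.01,"dz":0.3,"ax":0,"ay":0,"az":0,"hand":0},
    {"dx":-1.3,"dy":-0.01,"dz":0.45,"ax":0,"ay":0,"az":0,"hand":0},
    {"dx":-1.3,"dy":-0.01,"dz":0.52,"ax":0,"ay":0,"az":0,"hand":0},
    {"dx":-1.3,"dy":-0.01,"dz":0.55,"ax":0,"ay":0,"az":0,"hand":0},
  ],
)

```text
clock: 12.4
tool_pos: [0.6445, 0.0108, 0.2231]
eef_rot: [-0.088, 0.996, 0.0, -0.0]
contact_force: [0.2, -0.2, 0.4]
opening: 0.004
```

```bash
python3 - <<'E'
from h import *
c=seat-.016*X; go(c[0],c[1],.201,100);ov('pics/s9.png')
E
```

```text
t 12.4 pos [0.6445 0.0108 0.2231] yaw_y 100.04 F [ 0.2 -0.2  0.4] open 0.004
delta d [ 0.009 -0.002  0.368] w [ 0.001 -0.004  0.007] dist 22.1
t 12.4 origin rel seat x 0.08 y 0.0001 h over home 0.1338
```

View pics/s9.png

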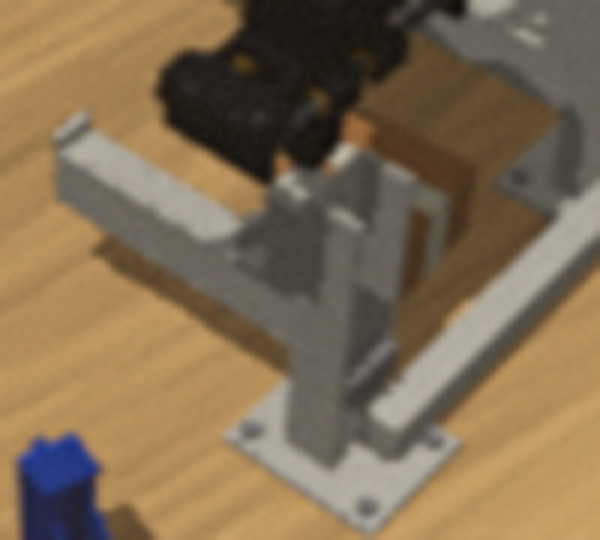

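The fingertips are centred over the flange, about 5 mm above it. I press down gently.

servo_tool(
  deltas=[
    {"dx":0,"dy":0,"dz":0.04,"ax":0,"ay":0,"az":0,"hand":0},
    {"dx":0,"dy":0,"dz":0.08,"ax":0,"ay":0,"az":0,"hand":0},
    {"dx":0,"dy":0,"dz":0.11,"ax":0,"ay":0,"az":0,"hand":0},
    {"dx":0,"dy":0,"dz":0.14,"ax":0,"ay":0,"az":0,"hand":0},
  ],
)

```text
clock: 12.95
tool_pos: [0.6447, 0.0109, 0.2149]
eef_rot: [-0.088, 0.996, 0.0, 0.0]
contact_force: [-0.7, -0.8, 0.1]
opening: 0.006
```

servo_tool(
  deltas=[
    {"dx":0,"dy":0,"dz":0.03,"ax":0,"ay":0,"az":0,"hand":0},
    {"dx":0,"dy":0,"dz":0.06,"ax":0,"ay":0,"az":0,"hand":0},
  ],
)

```text
clock: 13.2
tool_pos: [0.6447, 0.0109, 0.2113]
eef_rot: [-0.088, 0.996, 0.0, 0.0]
contact_force: [-0.4, 0.5, 0.1]
opening: 0.006
```

```bash
python3 - <<'E'
from h import *
c=seat-.016*X; go(c[0],c[1],.201,100);ov('pics/s10.png')
m=eyes.camera_model('wrist');p,d=eyes.snapshot('wrist');cv2.imwrite('pics/w10.png',p[...,::-1]);P=cloud(d,m)
L=np.stack([(P[...,:2]-seat)@X,(P[...,:2]-seat)@Y,P[...,2]],-1)
k=(d>0)&(abs(L[...,1])<.03)&(L[...,0]<-.045)&(L[...,0]>-.25)&(L[...,2]>.08)&(L[...,2]<.14);Q=L[k]
print('arm',len(Q),Q.min(0).round(4),Q.max(0).round(4))
q=Q[(abs(Q[:,1])<.008)&(Q[:,0]<-.06)&(Q[:,0]>-.17)];print('z slope',np.polyfit(q[:,0],q[:,2],1),np.median(q[:,2]))
E
```

```text
t 13.2 pos [0.6447 0.0109 0.2113] yaw_y 100.04 F [-0.4  0.5  0.1] open 0.006
delta d [ 0.012 -0.003  0.172] w [0.001 0.    0.007] dist 10.3
t 13.2 origin rel seat x 0.0802 y 0.0002 h over home 0.122
arm 6962 [-0.1614 -0.0151  0.1169] [-0.045   0.0134  0.1399]
z slope [0.02143318 0.12272262] 0.12031022219419324
```

View pics/s10.png

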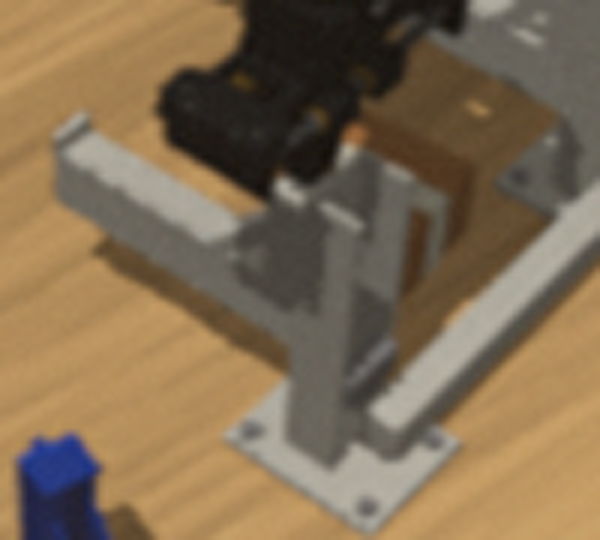

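View pics/w10.png

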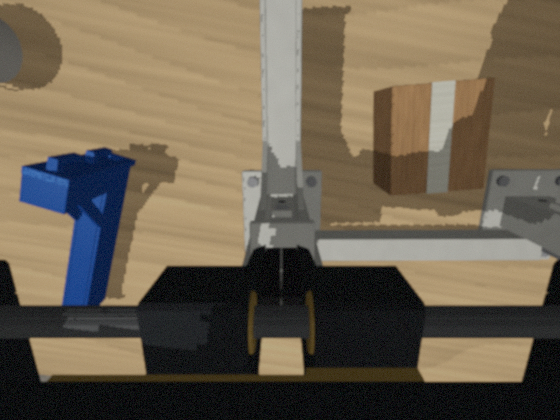

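There is no contact force yet and the bracket has not moved. I keep pressing down in small steps.

servo_tool(
  deltas=[
    {"dx":0,"dy":0,"dz":0.03,"ax":0,"ay":0,"az":0,"hand":0},
    {"dx":0,"dy":0,"dz":0.05,"ax":0,"ay":0,"az":0,"hand":0},
  ],
)

```text
clock: 13.55
tool_pos: [0.6447, 0.0109, 0.2083]
eef_rot: [-0.088, 0.996, 0.0, -0.0]
contact_force: [-0.2, 0.2, -0.6]
opening: 0.005
```

servo_tool(
  deltas=[
    {"dx":0,"dy":0,"dz":0.03,"ax":0,"ay":0,"az":0,"hand":0},
    {"dx":0,"dy":0,"dz":0.05,"ax":0,"ay":0,"az":0,"hand":0},
  ],
)

```text
clock: 13.8
tool_pos: [0.6447, 0.0109, 0.2053]
eef_rot: [-0.088, 0.996, 0.0, -0.0]
contact_force: [-0.1, 0.1, 0.3]
opening: 0.001
```

```bash
python3 - <<'E'
from h import *
m=eyes.camera_model('scene');org();im,d=eyes.snapshot('scene')
c0=(300,170,350,215)
cv2.imwrite('pics/s11.png',cv2.resize(im[c0[1]:c0[3],c0[0]:c0[2],::-1],None,fx=14,fy=14,interpolation=cv2.INTER_CUBIC))
P=cloud(d,m);L=np.stack([(P[...,:2]-seat)@X,(P[...,:2]-seat)@Y,P[...,2]],-1)
np.set_printoptions(linewidth=250,suppress=True)
for v in range(188,210,2): print(v,[tuple((L[v,u]*1000).round().astype(int)) for u in range(308,332,3)])
w=eyes.camera_model('wrist');p,dw=eyes.snapshot('wrist');P=cloud(dw,w);L=np.stack([(P[...,:2]-seat)@X,(P[...,:2]-seat)@Y,P[...,2]],-1)
k=(dw>0)&(abs(L[...,1])<.03)&(L[...,0]<-.06)&(L[...,0]>-.17)&(L[...,2]>.08)&(L[...,2]<.14);Q=L[k]
q=Q[(abs(Q[:,1])<.008)];print('z slope',np.polyfit(q[:,0],q[:,2],1),np.median(q[:,2]))
cv2.imwrite('pics/w11.png',cv2.resize(p[180:320,200:360,::-1],None,fx=4.5,fy=4.5,interpolation=cv2.INTER_CUBIC))
E
```

```text
t 13.8 origin rel seat x 0.0802 y 0.0002 h over home 0.116
188 [(np.int64(-14), np.int64(-75), np.int64(310)), (np.int64(-6), np.int64(-71), np.int64(311)), (np.int64(-22), np.int64(-33), np.int64(273)), (np.int64(6), np.int64(-57), np.int64(309)), (np.int64(6), np.int64(-42), np.int64(298)), (np.int64(9), np.int64(-29), np.int64(290)), (np.int64(16), np.int64(-24), np.int64(291)), (np.int64(18), np.int64(-9), np.int64(281))]
190 [(np.int64(-8), np.int64(-82), np.int64(310)), (np.int64(-2), np.int64(-76), np.int64(310)), (np.int64(5), np.int64(-70), np.int64(309)), (np.int64(8), np.int64(-59), np.int64(303)), (np.int64(2), np.int64(-35), np.int64(281)), (np.int64(13), np.int64(-35), np.int64(288)), (np.int64(18), np.int64(-25), np.int64(285)), (np.int64(17), np.int64(-7), np.int64(270))]
192 [(np.int64(-6), np.int64(-85), np.int64(305)), (np.int64(3), np.int64(-81), np.int64(308)), (np.int64(11), np.int64(-78), np.int64(311)), (np.int64(16), np.int64(-70), np.int64(309)), (np.int64(10), np.int64(-45), np.int64(285)), (np.int64(13), np.int64(-34), np.int64(279)), (np.int64(16), np.int
[... 2377 characters left out ...]
(np.int64(-32), np.int64(-13), np.int64(167)), (np.int64(-16), np.int64(-18), np.int64(183)), (np.int64(2), np.int64(-26), np.int64(202)), (np.int64(13), np.int64(-26), np.int64(210)), (np.int64(23), np.int64(-25), np.int64(216)), (np.int64(6), np.int64(20), np.int64(167))]
208 [(np.int64(-56), np.int64(-13), np.int64(140)), (np.int64(-41), np.int64(-17), np.int64(154)), (np.int64(-28), np.int64(-17), np.int64(164)), (np.int64(-15), np.int64(-18), np.int64(174)), (np.int64(3), np.int64(-27), np.int64(194)), (np.int64(11), np.int64(-23), np.int64(196)), (np.int64(24), np.int64(-24), np.int64(206)), (np.int64(35), np.int64(-24), np.int64(214))]
z slope [0.02090106 0.12265954] 0.120292756220052
```

View pics/s11.png

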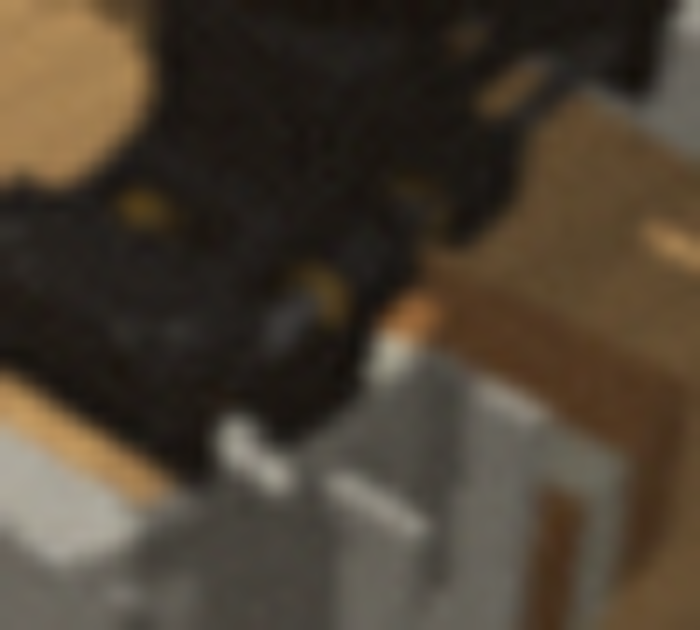

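View pics/w11.png

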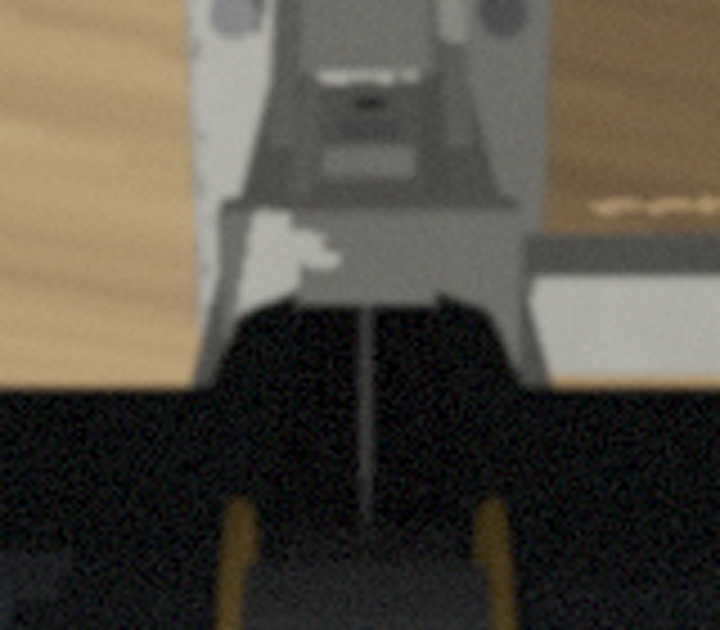

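```bash
python3 - <<'E'
from h import *
s=r.get_state();w=eyes.camera_model('wrist');p,d=eyes.snapshot('wrist');P=cloud(d,w)
R0=R.from_quat(s['eef_rot']);T=R0.inv().apply((P-np.array(s['tool_pos'])).reshape(-1,3)).reshape(P.shape)
for v in range(240,300,5): print(v,[(u,*(T[v,u]*1000).round(1).tolist(),round(P[v,u,2]*1000,1)) for u in (262,272,290)])
E
```

```text
240 [(262, 9.0, -10.6, 13.3, np.float64(191.9)), (272, 9.4, -5.2, 12.3, np.float64(192.9)), (290, 9.1, 4.4, 13.0, np.float64(192.2))]
245 [(262, 10.6, -10.0, 2.9, np.float64(202.3)), (272, 6.5, -5.2, 12.4, np.float64(192.8)), (290, 6.2, 4.4, 13.1, np.float64(192.1))]
250 [(262, 10.8, -9.6, -3.8, np.float64(209.0)), (272, 8.7, -4.9, 1.1, np.float64(204.2)), (290, 9.7, 4.0, -1.1, np.float64(206.3))]
255 [(262, 11.1, -9.2, -9.9, np.float64(215.1)), (272, 9.3, -4.7, -6.1, np.float64(211.4)), (290, 9.7, 3.8, -6.8, np.float64(212.0))]
260 [(262, 10.8, -9.0, -14.5, np.float64(219.8)), (272, 9.9, -4.5, -12.6, np.float64(217.9)), (290, 9.5, 3.7, -11.8, np.float64(217.0))]
265 [(262, 9.5, -8.9, -16.9, np.float64(222.1)), (272, 9.0, -4.5, -15.9, np.float64(221.1)), (290, 9.4, 3.6, -16.6, np.float64(221.8))]
270 [(262, 9.3, -8.6, -21.1, np.float64(226.4)), (272, 9.5, -4.3, -21.5, np.float64(226.7)), (290, 9.6, 3.4, -21.8, np.float64(227.0))]
275 [(262, 9.0, -8.4, -25.0, np.float64(230.3)), (272, 9.4, -4.2, -25.7, np.float64(230.9)), (290, 9.3, 3.3, -25.4, np.float64(230.7))]
280 [(262, 9.5, -8.1, -30.0, np.float64(235.2)), (272, 10.1, -4.0, -31.1, np.float64(236.3)), (290, 9.4, 3.2, -29.7, np.float64(235.0))]
285 [(262, 9.2, -7.9, -33.4, np.float64(238.6)), (272, 9.2, -4.0, -33.4, np.float64(238.7)), (290, 9.2, 3.1, -33.4, np.float64(238.6))]
290 [(262, 9.7, -7.6, -37.8, np.float64(243.0)), (272, 8.8, -3.9, -36.5, np.float64(241.7)), (290, 9.4, 3.0, -37.4, np.float64(242.6))]
295 [(262, 9.9, -7.4, -41.7, np.float64(246.9)), (272, 9.6, -3.8, -41.1, np.float64(246.4)), (290, 9.6, 2.9, -41.2, np.float64(246.4))]
```

```bash
python3 - <<'E'
from h import *
# open-finger wrist frame w2: camera->tool transform const
s=r.get_state();w=eyes.camera_model('wrist');R0=R.from_quat(s['eef_rot']).as_matrix();Tw=np.array(w['pose'])
C=np.eye(4);C[:3,:3]=R0.T@Tw[:3,:3];C[:3,3]=R0.T@(Tw[:3,3]-np.array(s['tool_pos']))
w['pose']=C
for f in('pics/w2.npz',):
    d=np.load(f)['d'];T=cloud(d,w)*1000
    for v in (248,255,262,270,280,290): print(v,[(u,*T[v,u].round(0).tolist()) for u in (172,180,188,194,372,380)])
p,d=eyes.snapshot('wrist');T=cloud(d,w)*1000
k=(abs(T[...,1])<20)&(T[...,0]<14)&(T[...,0]>3)&(d>0)
for y0 in (-16,-13,-10,-7,-4,-2,2,5,8,11,14):
    q=T[k&(abs(T[...,1]-y0)<1.5)&(T[...,2]<10)];print(y0,q[:,2].max().round(1) if len(q) else None,len(q))
E
```

```text
248 [(172, 10.0, -54.0, -1.0), (180, 9.0, -51.0, 3.0), (188, 9.0, -47.0, 2.0), (194, -115.0, -129.0, 283.0), (372, 10.0, 45.0, 1.0), (380, 10.0, 49.0, 2.0)]
255 [(172, 9.0, -52.0, -6.0), (180, 9.0, -49.0, -6.0), (188, 9.0, -45.0, -5.0), (194, 5.0, -45.0, 4.0), (372, 9.0, 43.0, -4.0), (380, 10.0, 47.0, -7.0)]
262 [(172, 10.0, -50.0, -14.0), (180, 9.0, -46.0, -14.0), (188, 6.0, -45.0, -7.0), (194, 2.0, -45.0, 2.0), (372, 6.0, 43.0, -6.0), (380, 9.0, 44.0, -14.0)]
270 [(172, 9.0, -47.0, -21.0), (180, 7.0, -45.0, -17.0), (188, 3.0, -44.0, -9.0), (194, -2.0, -45.0, 1.0), (372, 2.0, 43.0, -7.0), (380, 7.0, 44.0, -17.0)]
280 [(172, 7.0, -46.0, -25.0), (180, 3.0, -45.0, -18.0), (188, -2.0, -45.0, -10.0), (194, -7.0, -44.0, -1.0), (372, -3.0, 43.0, -8.0), (380, 3.0, 43.0, -19.0)]
290 [(172, 3.0, -46.0, -27.0), (180, -1.0, -45.0, -20.0), (188, -7.0, -45.0, -10.0), (194, -185.0, -134.0, 284.0), (372, -7.0, 43.0, -10.0), (380, -3.0, 44.0, -18.0)]
-16 -4.5 24
-13 0.8 127
-10 4.5 354
-7 4.0 564
-4 3.8 413
-2 3.6 362
2 3.7 412
5 4.6 414
8 4.3 512
11 2.2 163
14 -2.3 44
```

The depth data shows the visible fingertips only ~4 mm ahead of the reported TCP, not 25 mm, and the gripper body ~63 mm above. So there is still a ~10 mm gap and the body clears the upright. I continue down.

servo_tool(
  deltas=[
    {"dx":0,"dy":0,"dz":0.04,"ax":0,"ay":0,"az":0,"hand":0},
    {"dx":0,"dy":0,"dz":0.08,"ax":0,"ay":0,"az":0,"hand":0},
    {"dx":0,"dy":0,"dz":0.12,"ax":0,"ay":0,"az":0,"hand":0},
  ],
)

```text
clock: 14.38
tool_pos: [0.6447, 0.0109, 0.198]
eef_rot: [-0.088, 0.996, 0.0, -0.0]
contact_force: [-0.5, 0.0, -0.1]
opening: 0.004
```

servo_tool(
  deltas=[
    {"dx":0,"dy":0,"dz":0.03,"ax":0,"ay":0,"az":0,"hand":0},
    {"dx":0,"dy":0,"dz":0.06,"ax":0,"ay":0,"az":0,"hand":0},
  ],
)

```text
clock: 14.62
tool_pos: [0.6454, 0.011, 0.1955]
eef_rot: [-0.087, 0.996, 0.0, 0.001]
contact_force: [-1.3, -0.5, 9.5]
opening: 0.007
```

Contact at TCP z≈0.196 with 9.5 N. Now I press through the latch travel.

servo_tool(
  deltas=[
    {"dx":0,"dy":0,"dz":0.03,"ax":0,"ay":0,"az":0,"hand":0},
    {"dx":0,"dy":0,"dz":0.05,"ax":0,"ay":0,"az":0,"hand":0},
  ],
)

```text
clock: 14.88
tool_pos: [0.6455, 0.0109, 0.1934]
eef_rot: [-0.087, 0.996, -0.0, 0.001]
contact_force: [-2.4, -1.1, 11.2]
opening: 0.007
```

servo_tool(
  deltas=[
    {"dx":0,"dy":0,"dz":0.03,"ax":0,"ay":0,"az":0,"hand":0},
    {"dx":0,"dy":0,"dz":0.05,"ax":0,"ay":0,"az":0,"hand":0},
  ],
)

```text
clock: 15.12
tool_pos: [0.6456, 0.011, 0.1907]
eef_rot: [-0.087, 0.996, -0.0, 0.001]
contact_force: [-2.7, -1.1, 12.9]
opening: 0.005
```

Moving down with 11–13 N, as expected. I continue.

servo_tool(
  deltas=[
    {"dx":0,"dy":0,"dz":0.03,"ax":0,"ay":0,"az":0,"hand":0},
    {"dx":0,"dy":0,"dz":0.06,"ax":0,"ay":0,"az":0,"hand":0},
  ],
)

```text
clock: 15.38
tool_pos: [0.6448, 0.011, 0.1849]
eef_rot: [-0.088, 0.996, 0.0, 0.0]
contact_force: [-0.2, 0.3, 1.8]
opening: 0.009
```

servo_tool(
  deltas=[
    {"dx":0,"dy":0,"dz":0.03,"ax":0,"ay":0,"az":0,"hand":0},
    {"dx":0,"dy":0,"dz":0.06,"ax":0,"ay":0,"az":0,"hand":0},
  ],
)

```text
clock: 15.62
tool_pos: [0.6444, 0.0109, 0.1808]
eef_rot: [-0.088, 0.996, 0.0, -0.0]
contact_force: [0.1, -1.3, 0.1]
opening: 0.007
```

servo_tool(
  deltas=[
    {"dx":0,"dy":0,"dz":0.02,"ax":0,"ay":0,"az":0,"hand":0},
    {"dx":0,"dy":0,"dz":0.04,"ax":0,"ay":0,"az":0,"hand":0},
  ],
)

```text
clock: 15.88
tool_pos: [0.6447, 0.0109, 0.1789]
eef_rot: [-0.088, 0.996, 0.0, -0.0]
contact_force: [-1.4, -0.0, 5.4]
opening: 0.006
```

The force dropped (latch passed) and contact came back at 0.179. I press a bit more to confirm it is seated.

servo_tool(
  deltas=[
    {"dx":0,"dy":0,"dz":0.02,"ax":0,"ay":0,"az":0,"hand":0},
    {"dx":0,"dy":0,"dz":0.04,"ax":0,"ay":0,"az":0,"hand":0},
    {"dx":0,"dy":0,"dz":0.05,"ax":0,"ay":0,"az":0,"hand":0},
  ],
)

```text
clock: 16.25
tool_pos: [0.6448, 0.0109, 0.1787]
eef_rot: [-0.087, 0.996, -0.0, 0.001]
contact_force: [-7.4, -1.2, 18.7]
opening: 0.006
```

servo_tool(
  deltas=[
    {"dx":0,"dy":0,"dz":-0.3,"ax":0,"ay":0,"az":0,"hand":0},
    {"dx":0,"dy":0,"dz":-0.9,"ax":0,"ay":0,"az":0,"hand":0},
    {"dx":0.2,"dy":0,"dz":-1.5,"ax":0,"ay":0,"az":0,"hand":0},
    {"dx":0.8,"dy":0,"dz":-2.0,"ax":0,"ay":0,"az":0,"hand":0},
    {"dx":1.4,"dy":0,"dz":-2.2,"ax":0,"ay":0,"az":0,"hand":0},
    {"dx":1.6,"dy":0,"dz":-2.2,"ax":0,"ay":0,"az":0,"hand":0},
    {"dx":1.6,"dy":0,"dz":-2.2,"ax":0,"ay":0,"az":0,"hand":0},
  ],
)

```text
clock: 17.12
tool_pos: [0.5502, -0.006, 0.3081]
eef_rot: [-0.087, 0.996, -0.0, 0.0]
contact_force: [-0.2, 0.2, -0.2]
opening: 0.004
```

```bash
python3 - <<'E'
from h import *
go(.5,0,.3,100);ov('pics/s12.png')
m=eyes.camera_model('wrist');p,d=eyes.snapshot('wrist');cv2.imwrite('pics/w12.png',p[...,::-1]);P=cloud(d,m)
L=np.stack([(P[...,:2]-seat)@X,(P[...,:2]-seat)@Y,P[...,2]],-1)
k=(d>0)&(abs(L[...,1])<.03)&(L[...,0]<-.045)&(L[...,0]>-.25)&(L[...,2]>.08)&(L[...,2]<.14);Q=L[k]
print('arm',len(Q),Q.min(0).round(4),Q.max(0).round(4),cv2.minAreaRect((Q[:,:2]*1000).astype(np.float32)))
q=Q[(abs(Q[:,1])<.008)&(Q[:,0]<-.06)&(Q[:,0]>-.17)];print('z slope',np.polyfit(q[:,0],q[:,2],1),np.median(q[:,2]))
S2=seat+.28*Y;L=np.stack([(P[...,:2]-S2)@X,(P[...,:2]-S2)@Y,P[...,2]],-1)
Q=L[(d>0)&(abs(L[...,1])<.01)&(L[...,0]<-.06)&(L[...,0]>-.17)&(L[...,2]>.08)&(L[...,2]<.14)];print('neighbour arm top',len(Q),np.median(Q[:,2]) if len(Q) else 0)
print('table',np.median(P[(abs(P[...,0]-.5)<.05)&(abs(P[...,1]+.1)<.03)&(d>0)][:,2]))
E
```

```text
t 17.12 pos [ 0.5502 -0.006   0.3081] yaw_y 100.03 F [-0.2  0.2 -0.2] open 0.004
delta d [0.806 0.244 0.134] w [-0.001  0.003  0.006] dist 51.2
t 17.125 origin rel seat x -0.0158 y -0.0001 h over home 0.2188
arm 3280 [-0.191  -0.015   0.0981] [-0.0451  0.0134  0.1331] ((-118.03238677978516, -0.8222904205322266), (145.90159606933594, 28.03650665283203), 0.17115148901939392)
z slope [0.02309987 0.10431537] 0.10161704706191982
neighbour arm top 1696 0.10417825361538302
table -0.00028379695777691616
```

View pics/s12.png

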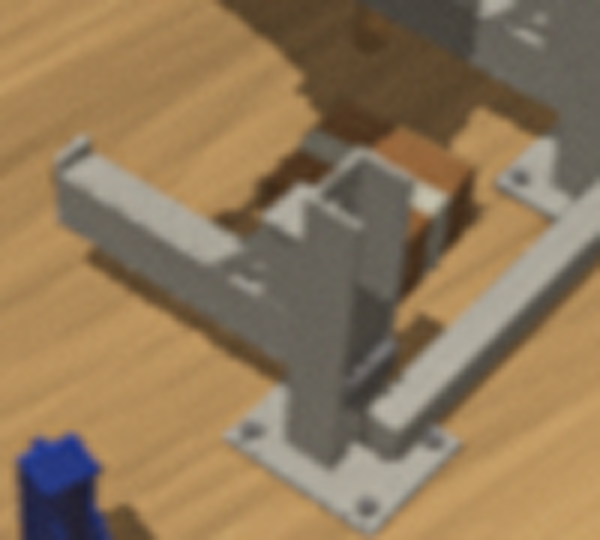

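View pics/w12.png

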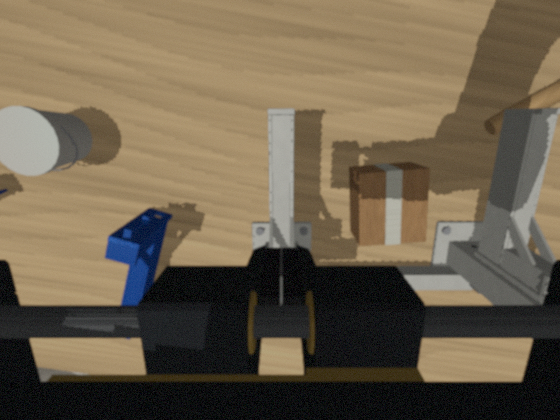

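It is seated: rigid at 18.7 N with no further travel. The arm top is at 0.104 near the heel, the same as the neighbour. Now I check the latch's rear end and the other objects against the starting picture.

servo_tool(
  deltas=[
    {"dx":0.3,"dy":0,"dz":-0.2,"ax":0,"ay":0,"az":0,"hand":30},
    {"dx":0.9,"dy":0.2,"dz":-0.6,"ax":0,"ay":0,"az":0,"hand":60},
    {"dx":1.3,"dy":0.3,"dz":-1.0,"ax":0,"ay":0,"az":0,"hand":60},
    {"dx":1.5,"dy":0.4,"dz":-1.0,"ax":0,"ay":0,"az":0,"hand":60},
    {"dx":1.5,"dy":0.4,"dz":-1.0,"ax":0,"ay":0,"az":0,"hand":60},
  ],
)

```text
clock: 17.85
tool_pos: [0.4574, 0.0025, 0.3673]
eef_rot: [-0.088, 0.996, 0.0, -0.0]
contact_force: [0.4, -0.2, -0.8]
opening: 0.547
```

```bash
python3 - <<'E'
from h import *
im,d=eyes.snapshot('scene');im=im[...,::-1];a=cv2.imread('pics/scene0.png')
f=lambda i:cv2.resize(i[205:250,310:350],None,fx=9,fy=9,interpolation=cv2.INTER_CUBIC)
cv2.imwrite('pics/lat.png',np.hstack([f(a),f(im)]))
g=lambda i:cv2.resize(i[130:290,200:400],None,fx=2,fy=2)
cv2.imwrite('pics/cmp.png',np.hstack([g(a),g(im)]))
m=eyes.camera_model('scene');P0=cloud(np.load('pics/scene0_d.npy'),m);P=cloud(d,m)
for n,b in dict(carton=(.5,.62,.08,.2,.05,.075),tub=(.5,.62,-.36,-.26,.075,.09)).items():
    for Q in(P0,P):
        k=(Q[...,0]>b[0])&(Q[...,0]<b[1])&(Q[...,1]>b[2])&(Q[...,1]<b[3])&(Q[...,2]>b[4])&(Q[...,2]<b[5]);print(n,k.sum(),Q[k].mean(0).round(4))
E
```

```text
carton 300 [0.5621 0.1508 0.0592]
carton 283 [0.5608 0.1522 0.0593]
tub 387 [ 0.562  -0.3113  0.0799]
tub 397 [ 0.5621 -0.3113  0.0798]
```

View pics/lat.png

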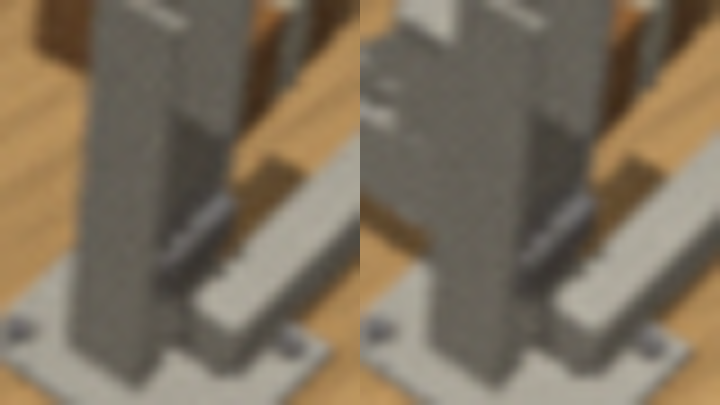

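View pics/cmp.png

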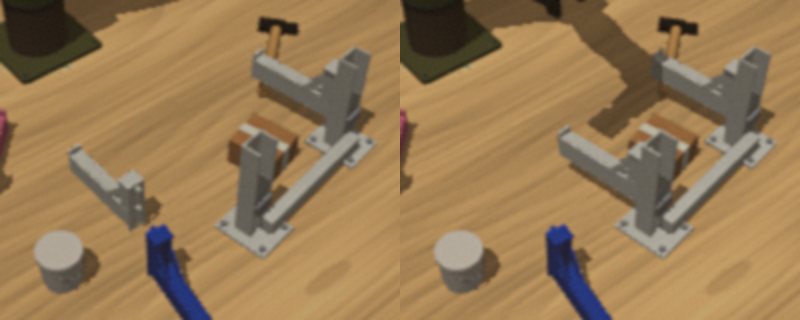

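```bash
python3 - <<'E'
from h import *
s=r.get_state();print(s['clock'],np.round(s['contact_force'],1),np.abs(s['qd']).max());print(r.finish_job())
E
```

```text
17.9 [-0.  -0.1 -0.1] 0.012341929819304553
the job is handed in; nothing more can be done
None
```

The loose white bracket is hooked into the empty upright, pressed home and released. I handed the job in at 17.9 s; no verdict is reported.

**What I did:** I gripped the bracket by its arm and entered both lugs 26 mm above home. I pushed it in until it touched the web, then lowered it onto the latch at about 17 mm above home. After letting go, I pressed the heel flange with the closed fingers. It took 10–13 N to pass the latch, then the force dropped. The bracket then stopped hard, with 18.7 N giving no further travel.

**Last checks:**
- **Height:** near the heel the arm's top is at 0.104 m, against about 0.105 m expected at home and 0.104 m on the neighbour.
- **Direction:** the arm points straight out, within about 0.01 rad of the estimated rack axis. I estimated that axis at 10° from the distance to the neighbour; a direct plane fit of the web gave 9°.
- **Other objects:** the carton and tub readings are within about 2 mm of the start. The mallet looks unmoved in the before/after picture.
- **Robot:** it is clear of everything, with zero contact force.

**Disagreements and limits:**
- **Fingertips:** when closed they measured only about 4 mm ahead of the reported TCP, not the 25 mm given, so I found the flange by feel.
- **Droop:** the arm's free end droops about 0.023 rad, which fits the 2 mm play between the lugs and the web.
- **Latch:** I could not see the nose. That it is out rests on the force drop and on its rear end looking the same as at the start.

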